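# Put the egg things away

## Robot

A 6-joint arm with a two-finger parallel gripper is mounted at the origin on the work surface. World frame = base frame: x ahead of the robot, y to its left, z up, the work surface at z = 0. Lengths are in m, angles in rad, forces in N, time in s.
With the tool pointing down it reaches from about 0.375 to 0.9 m from the base axis. Payload 3.1 kg.
Tool frame: the origin (TCP) lies at the very end of the fingers, on their centre line; the grasp point (between the pads) lies 19 mm behind it; z points along the fingers, y is the direction in which the jaws open and shut (so a half turn about z gives the same grasp; the last joint's range is limited). The gripper opens to 87 mm and grips with 3 to 60 N. Pads are 19 mm wide; open, the fingers measure 117 mm over their backs; the gripper's body (75 mm by 190 mm) begins 51 mm behind the grasp point.
Start: joints at [-1.474, 0.527, 1.433, -0, 1.181, -0.178], TCP at [0.17, -0.601, 0.223] pointing down, gripper open.
Joint ranges: [-3.08, 3.08], [-0.75, 2.2], [0.22, 2.44], [-1.43, 4.57], [0, 2.65], [-2.85, 2.85]. Speed limits (rad/s): [2.79, 2.79, 3.14, 3.14, 3.14, 3.14].

## Interface

Orientations are given as a unit quaternion [x, y, z, w].
In Python, from rig import robot gives the robot as it stands. The module is installed in compiled form; this text tells all that it offers.
- The arm moves only by the tool carry_out, never from a script. Its argument "series" is a list of rows, each a list of 7 numbers: the shift along the tool's x, y, z in mm, then the turn, a rotation vector about the tool's x, y, z in degrees, then the gripper command: -1 is shut, 1 is fully open, values between are in proportion. In form: [[tx, ty, tz, rx, ry, rz, claw], ...]. A call has 1 to 8 rows; each row is the pose to reach, as a shift and turn from the pose measured when the call began, along the tool's axes at that moment; what a row does not reach only later rows make up. A row lasts 1/8 s, in which the tool goes at most 62.5 mm and 10.7 degrees, less where a joint would pass 70% of its speed; a pose out of reach is approached as far as the arm can. A call with a gripper value outside its range is refused whole. The fingers move at their own pace and stop on an object; "force" is the grip in N (left out, the last holds). Time passes only in rows, so rows that repeat a pose let the fingers close. It gives the time, the measured TCP pose, the force and the opening at its end, in the units of the state.
- robot.get_obs(): the state, without advancing time (a new reading comes with each control period).
- robot.camera(name): name is "scene" or "top" or "wrist"; returns a dict with "pixels" (420x560x3 uint8, red, green, blue), "fx", "fy", "cx", "cy" (pixels), "k1" (the pictures are not rectified: a ray, as slopes to the right and down, at radius r is drawn at 1 + k1 r^2 times it, then the intrinsics apply), "position" and "attitude" of the camera in the world. Camera axes: x right, y down, z forward; pixel columns grow to the right and rows downward; lengths in m; the calibration is good to about 2 mm. A picture is of the moment at which its call begins. There is no depth.
- robot.hand_in(): hands the job in, once; it reports no verdict.
The state is a dict: "time": time; "q": joint angles; "joint_velocities": joint speeds; "joint_torque": joint torques, N m; "position": TCP position; "tool_rot": TCP orientation; "ft_force": force on the tool from outside, world axes, zero at the start; "moment": the same for the moment, N m; "grip_width": finger opening in m.
Only numpy, scipy, OpenCV 4.12 (cv2) and the standard library are available. Lean on these libraries where they do the work, as an engineer would, in place of code of your own. Each camera call takes 0.05 s, during which the arm holds its last target.

## Task

Breakfast is over: put the egg timer and every egg cup away in the drawer of the little chest, all standing upright, and shut the drawer fully. The timer hangs at the back of the crowded hook, so first move each tea infuser hanging in front of it over to the spare hook, where they stay hanging, and only then take the timer off. Leave the mugs, butter dish and jars where they are.

Things in the scene. Friction and masses are not known exactly. Their poses are not given: they have to be found in the camera images.
- crowded_hook: The crowded hook stand, fixed: wooden base 90 x 100 mm, 18 mm thick; round post 16 mm thick, 60 mm behind its front edge, top 190 mm above the table; a level round steel arm 8 mm thick from the post along the stand's -x (roughly towards the robot). Carries the egg timer next to the post and the tea infusers in front of it. Origin: under the post at table height, z up.
- crowded_hook_tip (a point): Outer end of the crowded hook's arm, on the arm's axis: 150 mm from the post's axis, 180 mm above the table. The last 4 mm of the arm turn up: the tip's top is 8 mm above the arm's top.
- spare_hook: The spare hook stand: the same in every way as the crowded one but empty at the start. Which of the two is left or right varies. Same origin and axes.
- spare_hook_tip (a point): Outer end of the spare hook's arm, as on the crowded hook.
- infuser1: Tea infuser: closed steel can 28 mm across, 40 mm high, 60 g. On top an upright rigid loop of flat steel strap (3 mm thick, 8 mm wide): two straight legs, 26 mm across their outer faces (along y), with a peaked roof. Origin: centre of the can's underside, z up. One to three alike are present (absent: None), hanging in a row with cans at least 2 mm apart.
- infuser1_loop (a point): Inner peak of infuser1's loop, 82 mm above its underside; hanging, it is 4.4 mm above the arm's axis. The opening is 20 mm wide and 42 mm high at the peak, so a lift of up to 30 mm is free before the can meets the arm. The legs' outer faces are straight from the can's top to 34 mm above it and can be gripped from above, across y.
- infuser2: Tea infuser, as infuser1.
- infuser2_loop (a point): Inner peak of infuser2's loop, 82 mm above its underside.
- infuser3: Tea infuser, as infuser1.
- infuser3_loop (a point): Inner peak of infuser3's loop, 82 mm above its underside.
- egg_timer: Mechanical egg timer: white plastic, 46 mm across at the foot, 42 mm at the top, 32 mm high, dial marks round it, about 110 g. On top an upright rigid loop of flat steel strap (3 mm thick, 8 mm wide): two straight legs, 26 mm across their outer faces (along y), with a peaked roof. Origin: centre of its flat underside, z up.
- egg_timer_loop (a point): Inner peak of the timer's loop, 74 mm above its underside (whole timer 78 mm high); hanging, 4.4 mm above the arm's axis. Loop as on the infusers.
- egg_cup1: Egg cup: stainless steel, round, 55 mm high; foot 44 mm across, narrow stem 18 mm across, bowl 44 mm across outside from 30 mm up to the rim; 90 g. Origin: centre of its foot's underside, z up. Two or three alike are present (absent ones read None), standing on the table near the robot.
- egg_cup2: Egg cup, as egg_cup1.
- egg_cup3: Egg cup, as egg_cup1.
- chest: Low birch drawer chest, fixed: 220 mm deep (x), 270 mm wide (y), 110 mm high, one drawer. Origin: centre of its underside; its front face is at x = -110 mm and the drawer slides out along the chest's -x, roughly towards the robot.
- drawer (a joint): How far the drawer is pulled out, m: 0 shut, 0.165 at its stop; slight friction (under 3 N), no spring, stays where left.
- drawer_handle (a point): Middle of the drawer's bar handle: a level bar about 10 mm thick and 100 mm long (along the chest's y), 35 mm in front of the drawer's front, 80 mm above the table, 30 mm below the chest's top; it can be gripped from above. Moves with the drawer.
- drawer_floor (a point): Centre of the drawer's floor (top face, 12 mm above the table); moves with the drawer; axes as the chest's. Inner room: x from -97 to +89 mm, y from -117 to +117 mm, side and rear walls 55 mm above the floor, front 84 mm; 88 mm free height under the chest's top. With the drawer out by d mm, the part with x < d - 110 mm is open from above.
- mug_near: Blue enamel mug with a handle, 80 mm across, 78 mm high, between chest and hooks; not part of the job. Origin: centre of its underside.
- mug_far: The like mug at the left edge; not part of the job.
- butter_dish: White butter dish with lid, 100 x 170 mm, 82 mm high, left of the hooks; not part of the job. Origin: centre of its underside.
- jam_jar: Jam jar 66 mm across, 95 mm high, behind the hooks; not part of the job. Origin: centre of its underside.
- salt: Small salt jar 36 mm across, 75 mm high, behind; not part of the job. Origin: centre of its underside.
Things that resemble listed ones, but are neither listed nor needed, are in the scene too. Leave any pink or red look-alike of the egg_cup3 alone. Leave any yellow look-alike of the infuser2 alone.

How it is judged:
On the way, in this order (a step that is already met when the one before it is completed fails the run):
1. every infuser hangs on the spare hook while the egg timer still hangs on the crowded hook (x of infuser1_loop in the frame of spare_hook between -0.146 and -0.01 m and y of infuser1_loop in the frame of spare_hook between -0.012 and 0.012 m and z of infuser1_loop in the frame of spare_hook between 0.176 and 0.194 m and angle between each of infuser1, infuser2, infuser3, egg_timer's own z axis and vertical below 0.3 rad and x of infuser2_loop in the frame of spare_hook between -0.146 and -0.01 m and y of infuser2_loop in the frame of spare_hook between -0.012 and 0.012 m and z of infuser2_loop in the frame of spare_hook between 0.176 and 0.194 m and x of infuser3_loop in the frame of spare_hook between -0.146 and -0.01 m and y of infuser3_loop in the frame of spare_hook between -0.012 and 0.012 m and z of infuser3_loop in the frame of spare_hook between 0.176 and 0.194 m and x of egg_timer_loop in the frame of crowded_hook between -0.146 and -0.01 m and y of egg_timer_loop in the frame of crowded_hook between -0.012 and 0.012 m and z of egg_timer_loop in the frame of crowded_hook between 0.176 and 0.194 m), for 0.3 s.
2. the egg timer and every egg cup stand in the drawer (x of egg_timer in the frame of drawer_floor between -0.097 and 0.09 m and y of egg_timer in the frame of drawer_floor between -0.118 and 0.118 m and z of egg_timer in the frame of drawer_floor between -0.006 and 0.01 m and angle between each of egg_timer, egg_cup1, egg_cup2, egg_cup3's own z axis and vertical below 0.25 rad and x of egg_cup1 in the frame of drawer_floor between -0.097 and 0.09 m and y of egg_cup1 in the frame of drawer_floor between -0.118 and 0.118 m and z of egg_cup1 in the frame of drawer_floor between -0.006 and 0.01 m and x of egg_cup2 in the frame of drawer_floor between -0.097 and 0.09 m and y of egg_cup2 in the frame of drawer_floor between -0.118 and 0.118 m and z of egg_cup2 in the frame of drawer_floor between -0.006 and 0.01 m and x of egg_cup3 in the frame of drawer_floor between -0.097 and 0.09 m and y of egg_cup3 in the frame of drawer_floor between -0.118 and 0.118 m and z of egg_cup3 in the frame of drawer_floor between -0.006 and 0.01 m), for 0.2 s.
At the end, for the whole second after the job is handed in: Drawer shut to within 8 mm; the egg timer and every egg cup present stand upright (0.25 rad) on its floor; every infuser present hangs on the spare hook's arm (loop peak within 12 mm sideways and 10 mm in height of the arm's axis line, tilt under 0.3 rad); all at rest (all of step 2 and x of infuser1_loop in the frame of spare_hook between -0.146 and -0.01 m and y of infuser1_loop in the frame of spare_hook between -0.012 and 0.012 m and z of infuser1_loop in the frame of spare_hook between 0.176 and 0.194 m and angle between each of infuser1, infuser2, infuser3's own z axis and vertical below 0.3 rad and x of infuser2_loop in the frame of spare_hook between -0.146 and -0.01 m and y of infuser2_loop in the frame of spare_hook between -0.012 and 0.012 m and z of infuser2_loop in the frame of spare_hook between 0.176 and 0.194 m and x of infuser3_loop in the frame of spare_hook between -0.146 and -0.01 m and y of infuser3_loop in the frame of spare_hook between -0.012 and 0.012 m and z of infuser3_loop in the frame of spare_hook between 0.176 and 0.194 m and linear speed of each of infuser1, infuser2, infuser3, egg_cup1, egg_cup2, egg_cup3, egg_timer below 0.05 m/s and value of joint drawer below 0.008 m); the robot touches nothing.
It fails at once if a mug, the butter dish or a jar is moved by more than 30 mm or tipped (distance of any of mug_near, mug_far, butter_dish, jam_jar, salt from where it was at the start of the episode above 0.03 m or angle between any of mug_near, mug_far, butter_dish, jam_jar, salt's own z axis and vertical above 0.4 rad).
Of infuser1, infuser2, infuser3 only 1 to 3 are there at a start; the rules pass over those that are not, and their reading is None.
Of egg_cup1, egg_cup2, egg_cup3 only 2 to 3 are there at a start; the rules pass over those that are not, and their reading is None.
At some moment in a run one of egg_cup1, egg_cup2, egg_cup3 may be knocked a few centimetres aside while the robot is not near it.
It also fails if it takes over 210 s, if anything falls off the work surface, if the arm or the gripper's body presses on something with over 40 N, if the wrist force passes 120 N, or if a joint passes its speed limit or range.

## Working session

There is one attempt and no reset: what is moved stays moved. The work goes in short steps, Python scripts to look and compute and a tool call to move; the robot and the scene stay as the last step left them, time stands still between calls to the robot, and variables do not carry over. Pictures are saved under pics/ and viewed, and the job is handed in when it is done.

Besides the shell and the picture viewer there is one more tool, called after "Call:" in YAML: its name, and indented under it one key for each argument. carry_out: Moves the arm, as the interface text tells. Its arguments: {"type":"object","properties":{"series":{"type":"array"},"force":{"type":"number"}},"required":["series"]}

```bash
mkdir -p pics; cat > h.py <<'E'
import numpy as np, cv2
from rig import robot
from scipy.spatial.transform import Rotation as R
def snap(name,tag):
    c=robot.camera(name); cv2.imwrite(f'pics/{tag}.png',cv2.cvtColor(c['pixels'],cv2.COLOR_RGB2BGR))
    np.save(f'pics/{tag}.npy',c,allow_pickle=True); return c
def load(tag): return np.load(f'pics/{tag}.npy',allow_pickle=True).item()
def rot(c):
    a=np.array(c['attitude'],float)
    return a if a.shape==(3,3) else R.from_quat(a).as_matrix()
def ray(c,u,v):
    K=np.array([[c['fx'],0,c['cx']],[0,c['fy'],c['cy']],[0,0,1]])
    d=np.array([(u-c['cx'])/c['fx'],(v-c['cy'])/c['fy']])
    s=d.copy()
    for _ in range(30): s=d/(1+c['k1']*(s@s))
    w=rot(c)@np.array([s[0],s[1],1.]); return np.array(c['position']),w/np.linalg.norm(w)
def onz(c,u,v,z):
    p,w=ray(c,u,v); return p+w*(z-p[2])/w[2]
def proj(c,P):
    x=rot(c).T@(np.array(P)-np.array(c['position'])); s=x[:2]/x[2]; s=s*(1+c['k1']*(s@s))
    return np.array([c['cx']+c['fx']*s[0],c['cy']+c['fy']*s[1]])
def tri(cs,uvs):
    A=np.zeros((3,3));b=np.zeros(3)
    for c,(u,v) in zip(cs,uvs):
        p,w=ray(c,u,v);M=np.eye(3)-np.outer(w,w);A+=M;b+=M@p
    X=np.linalg.solve(A,b); return X,[np.round(proj(c,X)-uv,1) for c,uv in zip(cs,uvs)]
def totool(dw):
    o=robot.get_obs(); return R.from_quat(o['tool_rot']).as_matrix().T@np.array(dw)*1000
E
python3 - <<'E'
from h import *
for n in ['scene','top','wrist']:
    c=snap(n,n+'0'); print(n,{k:c[k] for k in c if k!='pixels'})
print(robot.get_obs()); print(rot(load('top0')))
E
```

```text
scene {'fx': 388.95722910070344, 'fy': 388.95722910070344, 'cx': 272.1292191552908, 'cy': 209.0296410955769, 'k1': -0.03559284426322993, 'position': array([1.27432292, 0.43194519, 0.68486202]), 'attitude': array([ 0.44746199,  0.76835696, -0.3884765 , -0.24184989])}
top {'fx': 489.0779411013357, 'fy': 489.0779411013357, 'cx': 277.14622474088054, 'cy': 211.46417377290447, 'k1': -0.148061415391976, 'position': array([0.48623743, 0.07058282, 1.32899605]), 'attitude': array([-0.70436007,  0.70887816, -0.02711422,  0.02516874])}
wrist {'fx': 348.5629591300384, 'fy': 348.5629591300384, 'cx': 277.38078057238044, 'cy': 215.44225410818805, 'k1': -0.07633590301217799, 'position': array([ 0.24150922, -0.57984107,  0.38511959]), 'attitude': array([ 0.78960601, -0.59741386, -0.08504353,  0.11129524])}
{'time': 0.15, 'q': array([-1.47347122e+00,  5.28277416e-01,  1.43355405e+00, -3.04680949e-06,
        1.18139845e+00, -1.78497371e-01]), 'joint_velocities': array([-0.00034453, -0.00325473, -0.00401259,  0.00051542,  0.00186789,
       -0.00125523]), 'joint_torque': array([ 8.85670142e-04, -4.40430737e+01, -1.76841921e+01,  6.33422867e-02,
        5.52505895e-02, -9.94823858e-05]), 'position': array([ 0.17018799, -0.60082885,  0.22179836]), 'tool_rot': array([ 9.90504897e-01,  1.37475014e-01,  3.18081789e-05, -8.18012986e-04]), 'ft_force': array([ 0.75015232, -0.61087515,  1.41941869]), 'moment': array([-0.02724153, -0.00392873,  0.02118258]), 'grip_width': 0.08712237942329663}
[[-0.00648686 -0.99724608  0.07387948]
 [-0.9999758   0.00628343 -0.00298564]
 [ 0.0025132  -0.07389706 -0.99726271]]
```

View pics/scene0.png

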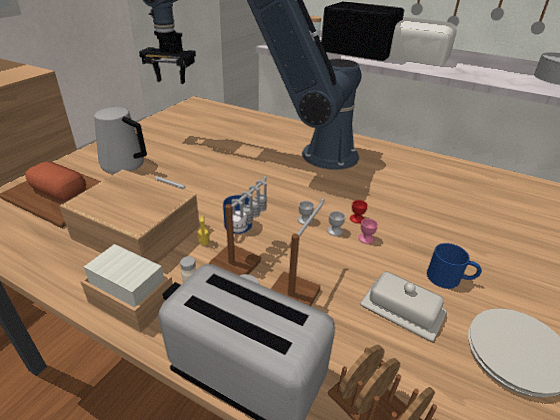

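View pics/top0.png

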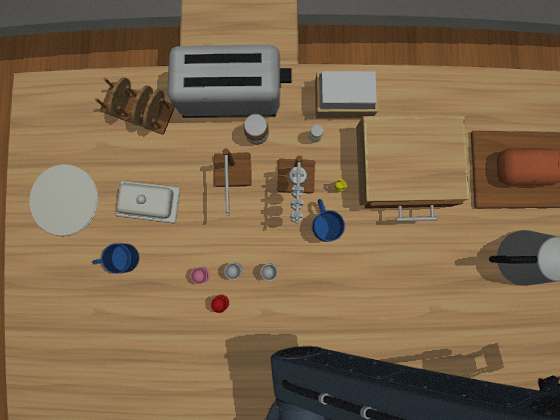

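View pics/wrist0.png

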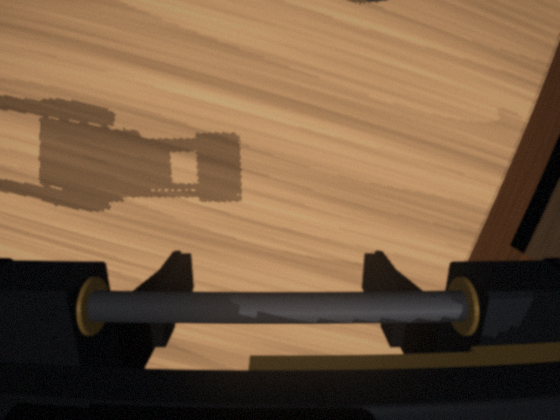

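Scene and top show the spare hook on the left (post ~(228,155), tip ~(227,215) in top), crowded hook at (297,160)–(297,220), two steel cups at (233,270) and (269,271), pink and red decoys, chest handle at (417,213). I'll zoom for exact numbers.

```bash
python3 - <<'E'
import cv2
t=cv2.imread('pics/top0.png'); s=cv2.imread('pics/scene0.png')
cv2.imwrite('pics/z1.png',cv2.resize(t[140:230,200:350],None,fx=5.3,fy=5.3,interpolation=cv2.INTER_CUBIC))
cv2.imwrite('pics/z2.png',cv2.resize(s[160:310,180:340],None,fx=4,fy=4,interpolation=cv2.INTER_CUBIC))
cv2.imwrite('pics/z3.png',cv2.resize(t[100:240,340:490],None,fx=4.2,fy=4.2,interpolation=cv2.INTER_CUBIC))
E
```

```text
(no output)
```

View pics/z1.png

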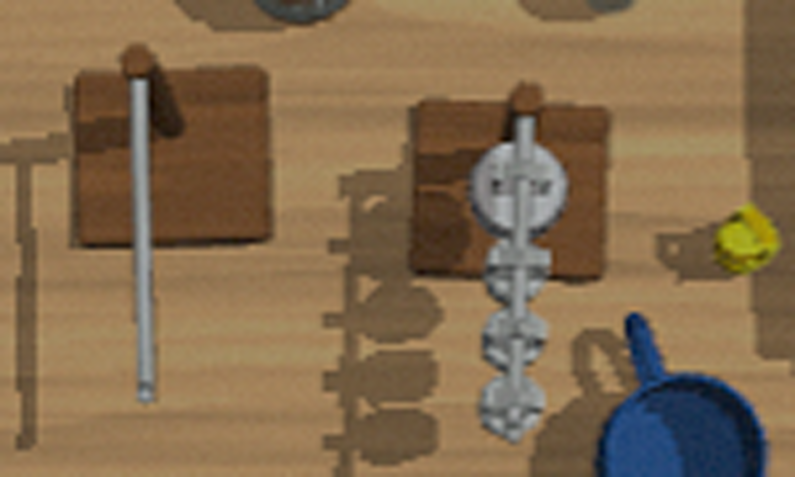

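View pics/z2.png

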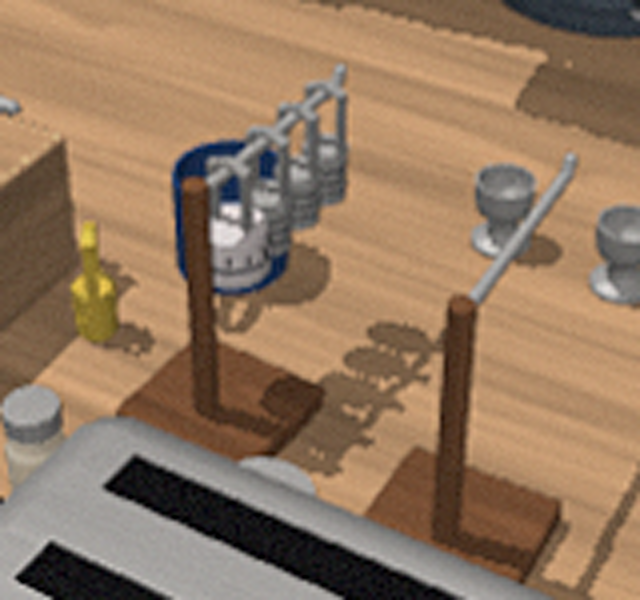

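View pics/z3.png

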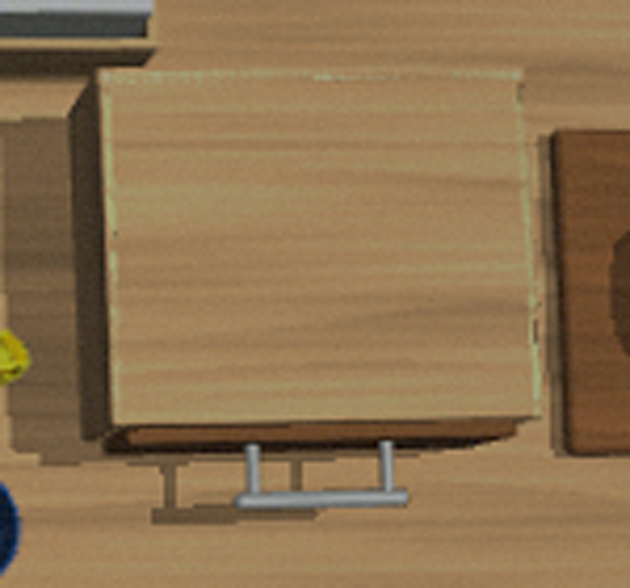

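```bash
python3 - <<'E'
from h import *
t=load('top0'); s=load('scene0')
z1=lambda x,y:(200+(x+.5)/5.3-.5,140+(y+.5)/5.3-.5)
z3=lambda x,y:(340+(x+.5)/4.2-.5,100+(y+.5)/4.2-.5)
z2=lambda x,y:(180+(x+.5)/4-.5,160+(y+.5)/4-.5)
def axis(n,a,b):
    P=onz(t,*z1(*a),.19);Q=onz(t,*z1(*b),.186);d=Q-P
    print(n,P.round(4),Q.round(4),'len',np.linalg.norm(d[:2]),'yaw',np.degrees(np.arctan2(-d[1],-d[0])))
axis('spare',(137,52),(147,397)); axis('crowd',(527,90),(513,438))
print('spare tip tri',tri([t,s],[z1(147,397),z2(572,158)]))
print('crowd tip tri',tri([t,s],[z1(513,438),z2(340,72)]))
# base boxes of stand z .018
for n,pts in dict(spb=[(77,75),(265,67),(271,240),(80,247)],crb=[(417,102),(609,109),(604,279),(412,272)]).items():
    print(n,[onz(t,*z1(*p),.018)[:2].round(4) for p in pts])
print('loops',[onz(t,*z1(*p),.1876)[:2].round(4) for p in [(519,184),(518,260),(516,330),(514,400)]])
print('chest',[onz(t,*z3(*p),.11)[:2].round(4) for p in [(103,72),(520,70),(538,415),(113,424)]])
print('handle',[onz(t,*z3(*p),.085)[:2].round(4) for p in [(236,501),(407,497)]])
# cups
g=cv2.cvtColor(t['pixels'],cv2.COLOR_RGB2BGR)
cv2.imwrite('pics/z4.png',cv2.resize(g[240:320,180:300],None,fx=6,fy=6,interpolation=cv2.INTER_CUBIC))
print('mug',onz(t,328,226,.078))
E
```

```text
spare [0.7186 0.1886 0.19  ] [0.5645 0.184  0.186 ] len 0.15420629809641695 yaw 1.6822386892814987
crowd [0.7002 0.0147 0.19  ] [0.5453 0.0223 0.186 ] len 0.1550341475502921 yaw -2.8129295333893523
spare tip tri (array([0.56400184, 0.18527625, 0.18627644]), [array([-0.5,  0.2]), array([-0.6, -0. ])])
crowd tip tri (array([0.54540192, 0.0223279 , 0.18360113]), [array([-0.1,  0. ]), array([-0.1, -0. ])])
spb [array([0.7421, 0.2373]), array([0.7453, 0.1405]), array([0.6558, 0.1375]), array([0.653 , 0.2352])]
crb [array([0.7266, 0.0627]), array([ 0.7225, -0.0357]), array([ 0.6348, -0.032 ]), array([0.6389, 0.0658])]
loops [array([0.6583, 0.0186]), array([0.6243, 0.0194]), array([0.5931, 0.0206]), array([0.5621, 0.0218])]
chest [array([ 0.8186, -0.1577]), array([ 0.823 , -0.4217]), array([ 0.607 , -0.4226]), array([ 0.6026, -0.1582])]
handle [array([ 0.5573, -0.2382]), array([ 0.5589, -0.3462])]
mug [ 0.54071578 -0.06332559  0.078     ]
```

View pics/z4.png

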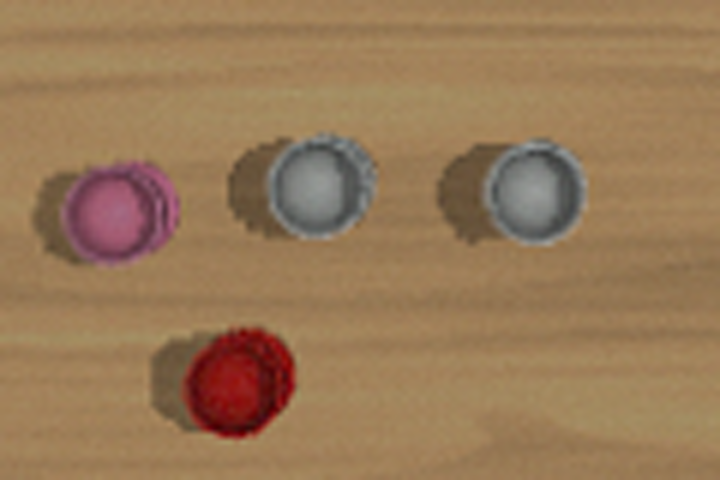

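```bash
cat >> h.py <<'E'
def go(x,y,z,yaw):
    o=robot.get_obs(); Rn=R.from_quat(o['tool_rot']); a=np.radians(yaw)
    Rt=R.from_matrix(np.array([[np.cos(a),np.sin(a),0],[np.sin(a),-np.cos(a),0],[0,0,-1.]]))
    d=np.array([x,y,z])-o['position']
    print('t',round(o['time'],2),'shift',(Rn.inv().apply(d)*1000).round(1),'rot',np.degrees((Rn.inv()*Rt).as_rotvec()).round(2),'dist',(np.linalg.norm(d)*1000).round(),'pos',o['position'].round(4),'w',round(o['grip_width'],4),'F',o['ft_force'].round(1))
E
python3 - <<'E'
from h import *
t=load('top0')
print(onz(t,180+318.5/6-.5,240+187.5/6-.5,.055),onz(t,180+534.5/6-.5,240+193.5/6-.5,.055))
go(.50,.023,.29,-2.8)
E
```

```text
[0.42696157 0.18349913 0.055     ] [0.42393801 0.08999959 0.055     ]
t 0.15 shift [ 487.3 -510.5  -67.2] rot [-0.09 -0.   18.6 ] dist 709.0 pos [ 0.1702 -0.6008  0.2218] w 0.0871 F [ 0.8 -0.6  1.4]
```

Call:
carry_out:
  series:
    - [487,-510,-67,0,0,18.6,1]
    - [487,-510,-67,0,0,18.6,1]
    - [487,-510,-67,0,0,18.6,1]
    - [487,-510,-67,0,0,18.6,1]
    - [487,-510,-67,0,0,18.6,1]
    - [487,-510,-67,0,0,18.6,1]
    - [487,-510,-67,0,0,18.6,1]
    - [487,-510,-67,0,0,18.6,1]
  force: 20

```text
time: 1.15
position: [0.4034, -0.1595, 0.2702]
tool_rot: [1.0, -0.025, 0.0, -0.001]
ft_force: [0.5, -0.3, 0.0]
grip_width: 0.0866
```

```bash
python3 - <<'E'
from h import *
go(.50,.023,.29,-2.8)
E
```

```text
t 1.15 shift [  87.5 -187.   -19.5] rot [-0.08 -0.01 -0.02] dist 207.0 pos [ 0.4034 -0.1595  0.2702] w 0.0866 F [ 0.5 -0.3  0. ]
```

Call:
carry_out:
  series:
    - [87.5,-187,-19.5,-0.1,0,0,1]
    - [87.5,-187,-19.5,-0.1,0,0,1]
    - [87.5,-187,-19.5,-0.1,0,0,1]
    - [87.5,-187,-19.5,-0.1,0,0,1]
    - [87.5,-187,-19.5,-0.1,0,0,1]

```text
time: 1.78
position: [0.5003, 0.0244, 0.2899]
tool_rot: [1.0, -0.023, 0.0, 0.0]
ft_force: [-0.2, 0.5, 0.1]
grip_width: 0.0871
```

```bash
python3 - <<'E'
from h import *
snap('wrist','w1'); go(.562,.0218,.29,-2.8)
E
```

```text
t 1.82 shift [62.4 -1.5 -0.4] rot [0.05 0.05 0.08] dist 62.0 pos [0.4996 0.0233 0.2897] w 0.0868 F [-0.4 -0.5  0.6]
```

View pics/w1.png

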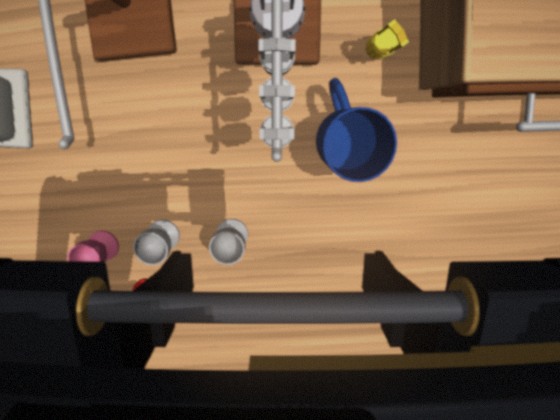

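```bash
python3 - <<'E'
from h import *
w=load('w1');t=load('top0')
for n,u,v,z in [('tip',277,157,.188),('l1',277,133,.184),('l2',277.5,91,.184),('l3',278,45,.184),('armmid',277.5,70,.184),('armfar',278.5,20,.184),('sptip',67,141,.188),('sparm',43,0,.184),('cupA',228,242,.055),('cupB',153,243,.055)]:
    print(n,onz(w,u,v,z).round(4))
g=cv2.cvtColor(w['pixels'],cv2.COLOR_RGB2BGR)
cv2.imwrite('pics/z5.png',cv2.resize(g[0:170,190:360],None,fx=3.5,fy=3.5,interpolation=cv2.INTER_CUBIC))
E
```

```text
tip [0.5439 0.0228 0.188 ]
l1 [0.5615 0.022  0.184 ]
l2 [0.5919 0.0202 0.184 ]
l3 [0.6237 0.0184 0.184 ]
armmid [0.6066 0.0196 0.184 ]
armfar [0.6404 0.0173 0.184 ]
sptip [0.565  0.1837 0.188 ]
sparm [0.6677 0.1876 0.184 ]
cupA [0.4287 0.088  0.055 ]
cupB [0.4314 0.1808 0.055 ]
```

View pics/z5.png

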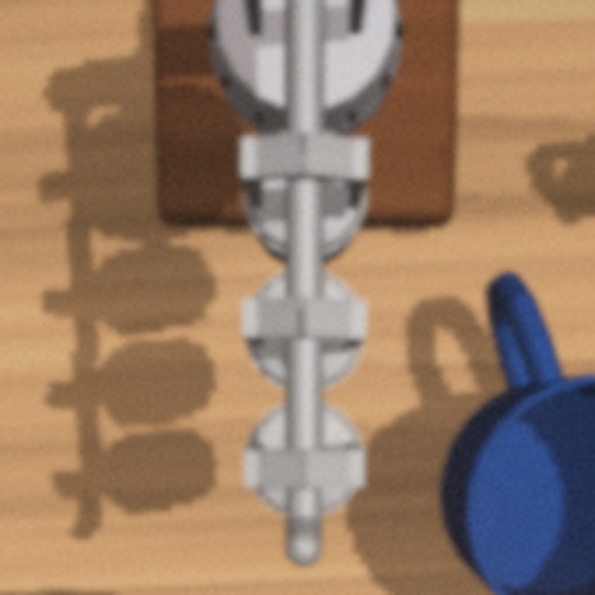

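Call:
carry_out:
  series:
    - [62.4,-1.3,30,0,0,0,0.4]
    - [62.4,-1.3,60,0,0,0,0.4]
    - [62.4,-1.3,100,0,0,0,0.4]
    - [62.4,-1.3,130,0,0,0,0.4]
    - [62.4,-1.3,142,0,0,0,0.4]
    - [62.4,-1.3,142,0,0,0,-0.6]
    - [62.4,-1.3,142,0,0,0,-0.6]
    - [62.4,-1.3,142,0,0,0,-0.6]
  force: 15

```text
time: 2.82
position: [0.5628, 0.0213, 0.149]
tool_rot: [1.0, -0.024, 0.001, 0.001]
ft_force: [0.5, 0.2, 0.4]
grip_width: 0.0386
```

```bash
python3 - <<'E'
from h import *
snap('wrist','w2'); go(.562,.022,.148,-2.8)
E
```

```text
t 2.88 shift [-0.7 -0.5  0.8] rot [ 0.06 -0.09  0.09] dist 1.0 pos [0.5626 0.0214 0.1488] w 0.0346 F [-0.9  0.8  0.7]
```

View pics/w2.png

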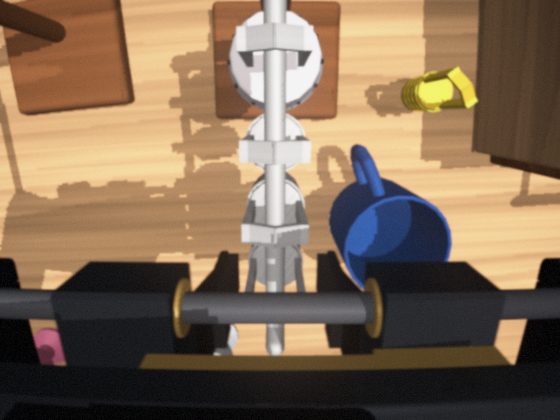

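The gripper straddles the first loop centred (276,230); the fingers are still closing.

Call:
carry_out:
  series:
    - [0,0,0,0,0,0,-0.6]
    - [0,0,0,0,0,0,-0.6]
    - [0,0,0,0,0,0,-0.6]
    - [0,0,-8,0,0,0,-0.6]
    - [0,0,-16,0,0,0,-0.6]
    - [0,0,-16,0,0,0,-0.6]

```text
time: 3.62
position: [0.5632, 0.0214, 0.1657]
tool_rot: [1.0, -0.024, 0.002, 0.001]
ft_force: [-0.7, -0.6, -0.3]
grip_width: 0.0257
```

```bash
python3 - <<'E'
from h import *
snap('scene','s3');s=load('s3')
g=cv2.cvtColor(s['pixels'],cv2.COLOR_RGB2BGR)
cv2.imwrite('pics/z6.png',cv2.resize(g[120:270,180:340],None,fx=4,fy=4,interpolation=cv2.INTER_CUBIC))
go(.49,.0255,.165,-2.8)
E
```

```text
t 3.67 shift [-73.   -0.6   0.1] rot [ 0.07 -0.15  0.09] dist 73.0 pos [0.5629 0.0214 0.1653] w 0.0254 F [ 0.4  0.2 -1.6]
```

View pics/z6.png

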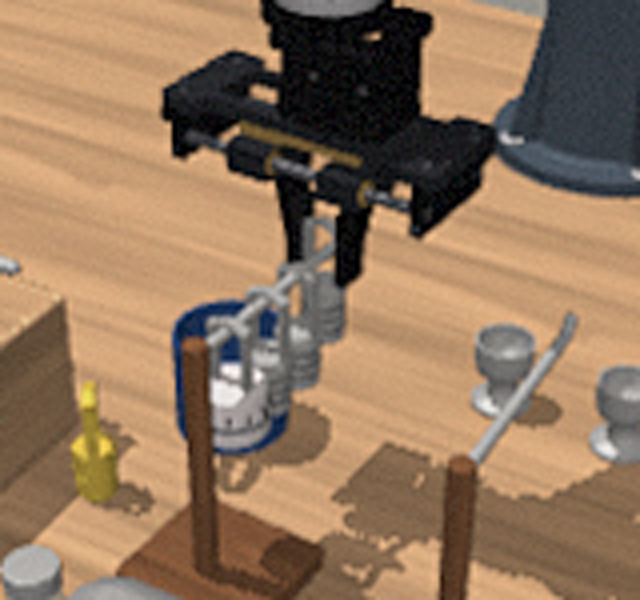

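Call:
carry_out:
  series:
    - [-20,-0.2,0,0,0,0,-0.6]
    - [-45,-0.4,0,0,0,0,-0.6]
    - [-73,-0.6,0,0,0,0,-0.6]
    - [-75,-35,0,0,0,-2,-0.6]
    - [-78,-80,0,0,0,-4.5,-0.6]
    - [-80,-125,0,0,0,-4.5,-0.6]
    - [-80,-157,0,0,0,-4.5,-0.6]
    - [-80,-157,0,0,0,-4.5,-0.6]
  force: 25

```text
time: 4.68
position: [0.4902, 0.1839, 0.1647]
tool_rot: [1.0, 0.017, 0.001, 0.001]
ft_force: [-0.2, 0.3, -1.3]
grip_width: 0.0258
```

```bash
python3 - <<'E'
from h import *
snap('wrist','w4'); go(.49,.182,.166,1.7); go(.67,.1872,.166,1.7)
E
```

```text
t 4.72 shift [-0.   0.7 -1.3] rot [ 0.11 -0.11  0.23] dist 1.0 pos [0.49   0.1827 0.1647] w 0.0256 F [ 0.1 -1.3 -0.8]
t 4.72 shift [180.    1.5  -1. ] rot [ 0.11 -0.11  0.23] dist 180.0 pos [0.49   0.1827 0.1647] w 0.0256 F [ 0.1 -1.3 -0.8]
```

View pics/w4.png

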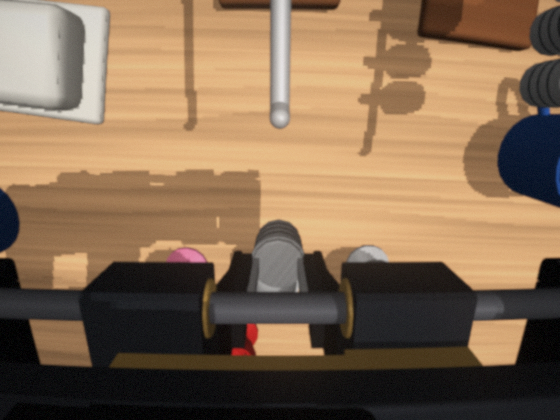

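Call:
carry_out:
  series:
    - [30,0.3,-1,0,0,0.2,-0.6]
    - [60,0.6,-1,0,0,0.2,-0.6]
    - [100,1,-1,0,0,0.2,-0.6]
    - [145,1.3,-1,0,0,0.2,-0.6]
    - [180,1.5,-1,0,0,0.2,-0.6]
    - [180,1.5,-1,0,0,0.2,-0.6]

```text
time: 5.48
position: [0.6725, 0.185, 0.1654]
tool_rot: [1.0, 0.014, 0.002, 0.001]
ft_force: [-0.4, 0.3, -0.5]
grip_width: 0.0257
```

```bash
python3 - <<'E'
from h import *
snap('wrist','w5'); go(.67,.1872,.1485,1.7)
E
```

```text
t 5.53 shift [-0.2 -1.9 16.6] rot [ 0.13 -0.02 -0.1 ] dist 17.0 pos [0.6702 0.1853 0.1651] w 0.0255 F [-0.7 -0.1 -0.3]
```

View pics/w5.png

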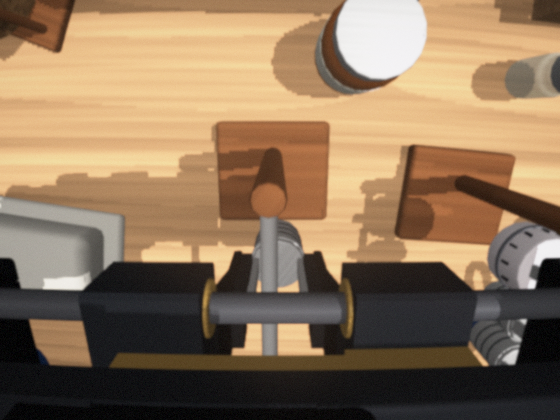

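The post (268,195) and arm (269,330) lie ~8 px left of the fingers' centre, so I shift ~3 mm left before lowering.

Call:
carry_out:
  series:
    - [0,-3,0,0,0,0,-0.6]
    - [0,-3,6,0,0,0,-0.6]
    - [0,-3,12,0,0,0,-0.6]
    - [0,-3,17,0,0,0,-0.6]
    - [0,-3,17,0,0,0,-0.6]

```text
time: 6.15
position: [0.6698, 0.1885, 0.1489]
tool_rot: [1.0, 0.014, 0.0, 0.001]
ft_force: [-2.7, -0.9, 4.4]
grip_width: 0.0256
```

```bash
python3 - <<'E'
from h import *
snap('wrist','w6');snap('scene','s6');s=load('s6')
g=cv2.cvtColor(s['pixels'],cv2.COLOR_RGB2BGR)
cv2.imwrite('pics/z7.png',cv2.resize(g[120:270,200:360],None,fx=4,fy=4,interpolation=cv2.INTER_CUBIC))
go(.67,.1882,.1485,1.7)
E
```

```text
t 6.25 shift [0.2 0.3 0.4] rot [ 0.13 -0.01 -0.08] dist 1.0 pos [0.6698 0.1885 0.1489] w 0.0261 F [-2.9  0.2  4.8]
```

View pics/w6.png

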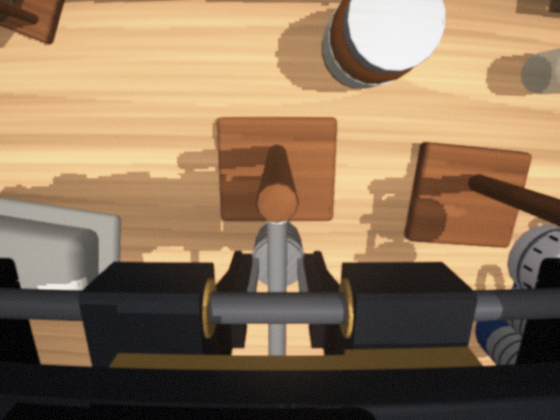

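View pics/z7.png

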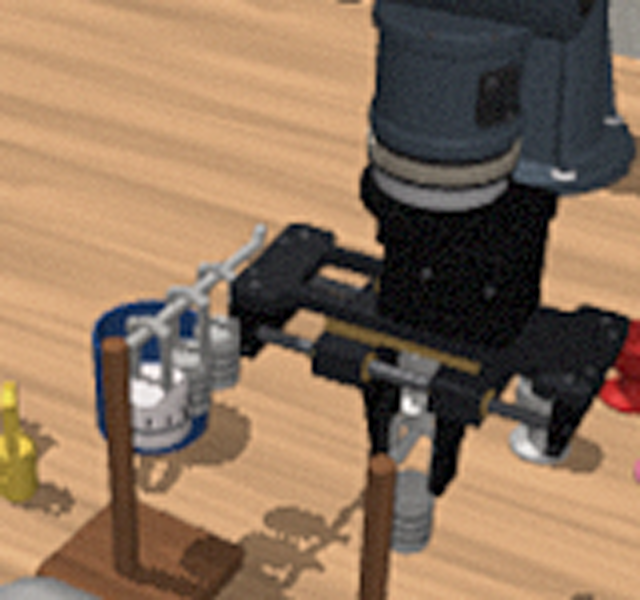

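Call:
carry_out:
  series:
    - [0,0,-0.5,0,0,0,0.3]
    - [0,0,-0.5,0,0,0,0.3]
    - [0,0,-0.5,0,0,0,0.3]
    - [0,0,-20,0,0,0,0.3]
    - [0,0,-60,0,0,0,0.3]
    - [0,0,-100,0,0,0,0.3]
    - [0,0,-100,0,0,0,0.3]
  force: 25

```text
time: 7.12
position: [0.6729, 0.1892, 0.2551]
tool_rot: [1.0, 0.014, 0.006, 0.001]
ft_force: [-0.2, -0.2, -0.2]
grip_width: 0.0566
```

```bash
python3 - <<'E'
from h import *
snap('top','t7');s=load('t7')
g=cv2.cvtColor(s['pixels'],cv2.COLOR_RGB2BGR)
cv2.imwrite('pics/z8.png',cv2.resize(g[130:290,180:340],None,fx=3.7,fy=3.7,interpolation=cv2.INTER_CUBIC))
go(.592,.0203,.25,-2.8)
E
```

```text
t 7.17 shift [-83.9 166.3   2. ] rot [ 0.09 -0.36  4.42] dist 186.0 pos [0.6712 0.1889 0.2523] w 0.0565 F [-0.5 -0.  -0.5]
```

View pics/z8.png

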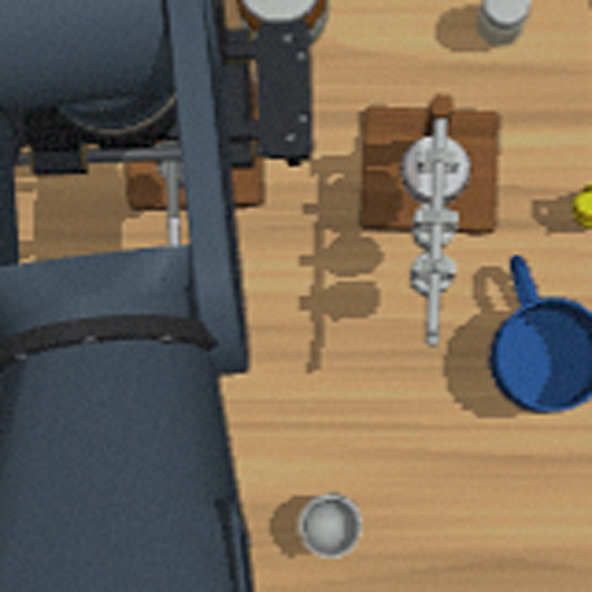

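Call:
carry_out:
  series:
    - [-84,166,2,0,-0.3,4.4,0.4]
    - [-84,166,2,0,-0.3,4.4,0.4]
    - [-84,166,2,0,-0.3,4.4,0.4]
    - [-84,166,2,0,-0.3,4.4,0.4]
    - [-84,166,2,0,-0.3,4.4,0.4]

```text
time: 7.8
position: [0.5917, 0.0207, 0.2494]
tool_rot: [1.0, -0.025, 0.0, 0.0]
ft_force: [0.8, -0.1, 0.3]
grip_width: 0.061
```

```bash
python3 - <<'E'
from h import *
go(.592,.0203,.148,-2.8); snap('wrist','w7')
E
```

```text
t 7.8 shift [  0.3   0.4 101.4] rot [ 0.04 -0.   -0.03] dist 101.0 pos [0.5917 0.0207 0.2494] w 0.061 F [ 0.8 -0.1  0.3]
```

View pics/w7.png

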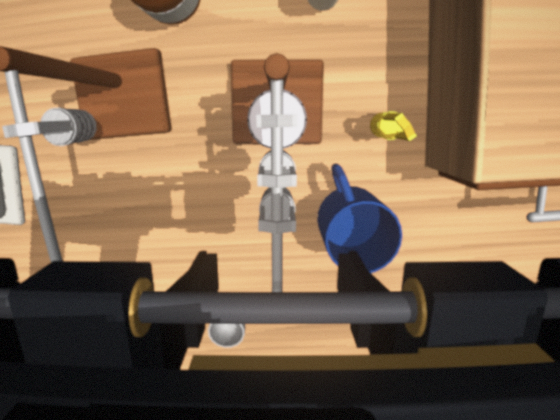

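The first infuser hangs on the spare arm (22,129). Loop 2 is at (277,224) and centred between the fingers, so I'll go down.

```bash
python3 - <<'E'
from h import *
w=load('w7')
for n,u,v,z in [('l2',277,224,.186),('l3',277,176,.186),('timer',277,121,.186),('post',276,65,.19),('spare1',22,129,.186)]: print(n,onz(w,u,v,z).round(4))
E
```

```text
l2 [0.5943 0.0211 0.186 ]
l3 [0.6273 0.0194 0.186 ]
timer [0.6624 0.0177 0.186 ]
post [0.6953 0.0166 0.19  ]
spare1 [0.6684 0.1866 0.186 ]
```

Call:
carry_out:
  series:
    - [0.3,0.3,40,0,0,0,0.4]
    - [0.3,0.3,80,0,0,0,0.2]
    - [0.3,0.3,101,0,0,0,0]
    - [0.3,0.3,101,0,0,0,-0.6]
    - [0.3,0.3,101,0,0,0,-0.6]
    - [0.3,0.3,101,0,0,0,-0.6]
    - [0.3,0.3,101,0,0,0,-0.6]
    - [0.3,0.3,101,0,0,0,-0.6]
  force: 20

```text
time: 8.85
position: [0.593, 0.021, 0.1495]
tool_rot: [1.0, -0.024, 0.001, 0.0]
ft_force: [0.0, 1.1, 1.9]
grip_width: 0.0259
```

Call:
carry_out:
  series:
    - [0,0,-8,0,0,0,-0.6]
    - [0,0,-16.5,0,0,0,-0.6]
    - [0,0,-16.5,0,0,0,-0.6]
    - [-25,0,-16.5,0,0,0,-0.6]
    - [-60,0,-16.5,0,0,0,-0.6]
    - [-100,0,-16.5,0,0,0,-0.6]
    - [-104,0,-16.5,0,0,0,-0.6]
    - [-104,0,-16.5,0,0,0,-0.6]
  force: 25

```text
time: 9.85
position: [0.4899, 0.0259, 0.1661]
tool_rot: [1.0, -0.024, 0.002, 0.0]
ft_force: [-0.1, 0.2, -0.4]
grip_width: 0.0258
```

```bash
python3 - <<'E'
from h import *
snap('wrist','w8'); go(.488,.1825,.166,1.7)
E
```

```text
t 9.9 shift [-1.030e+01 -1.565e+02 -1.000e-01] rot [ 0.07 -0.28 -4.47] dist 157.0 pos [0.4907 0.0257 0.1661] w 0.0258 F [ 0.   0.2 -0.2]
```

View pics/w8.png

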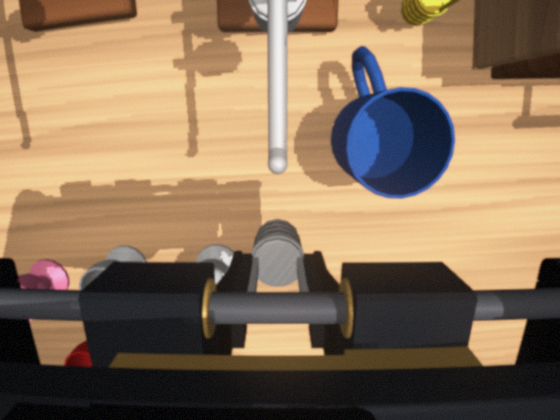

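Call:
carry_out:
  series:
    - [-10,-30,0,0,0,-2,-0.6]
    - [-10,-85,0,0,-0.2,-4.5,-0.6]
    - [-10,-140,0,0,-0.2,-4.5,-0.6]
    - [-10,-156.5,0,0,-0.2,-4.5,-0.6]
    - [-10,-156.5,0,0,-0.2,-4.5,-0.6]
    - [-10,-156.5,0,0,-0.2,-4.5,-0.6]

```text
time: 10.65
position: [0.4886, 0.1814, 0.1657]
tool_rot: [1.0, 0.015, 0.001, 0.001]
ft_force: [0.5, 0.3, -0.8]
grip_width: 0.0256
```

```bash
python3 - <<'E'
from h import *
snap('wrist','w9'); go(.634,.1872,.166,1.7)
E
```

```text
t 10.7 shift [ 1.456e+02 -1.900e+00 -1.000e-01] rot [ 0.1  -0.06 -0.07] dist 146.0 pos [0.4885 0.1812 0.1658] w 0.0257 F [ 0.7  0.1 -0.9]
```

View pics/w9.png

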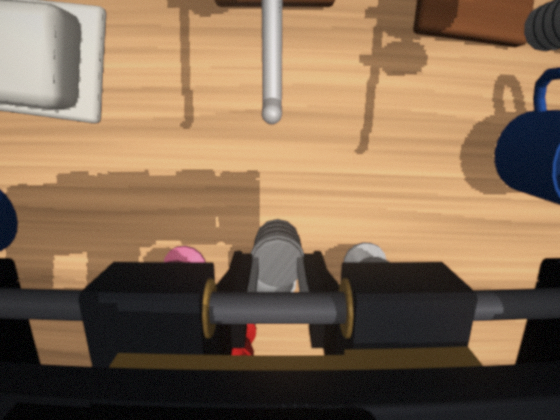

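Call:
carry_out:
  series:
    - [0,-2.5,0,0,0,0,-0.6]
    - [30,-2.5,0,0,0,0,-0.6]
    - [60,-2.5,0,0,0,0,-0.6]
    - [100,-2.5,0,0,0,0,-0.6]
    - [135,-2.5,0,0,0,0,-0.6]
    - [145.5,-2.5,0,0,0,0,-0.6]
    - [145.5,-2.5,0,0,0,0,-0.6]

```text
time: 11.58
position: [0.6334, 0.1871, 0.1654]
tool_rot: [1.0, 0.014, -0.0, 0.001]
ft_force: [0.0, -0.8, -0.8]
grip_width: 0.0253
```

```bash
python3 - <<'E'
from h import *
snap('wrist','w10'); go(.634,.1875,.149,1.7)
E
```

```text
t 11.62 shift [ 1.6 -0.1 16.4] rot [ 0.11  0.1  -0.1 ] dist 16.0 pos [0.6324 0.1874 0.1654] w 0.0256 F [-1.1  0.  -0.2]
```

View pics/w10.png

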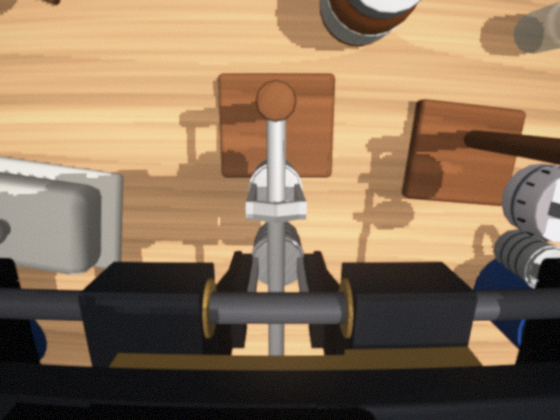

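Centred (arm at column 276), with the first infuser's loop behind at (276,205). I'll lower and release.

Call:
carry_out:
  series:
    - [0,-0.3,8,0,0,0,-0.6]
    - [0,-0.3,16.5,0,0,0,-0.6]
    - [0,-0.3,16.5,0,0,0,-0.6]
    - [0,-0.3,16,0,0,0,0.2]
    - [0,-0.3,16,0,0,0,0.2]
    - [0,-0.3,16,0,0,0,0.2]
    - [0,-0.3,-20,0,0,0,0.3]
    - [0,-0.3,-80,0,0,0,0.3]

```text
time: 12.62
position: [0.6307, 0.1875, 0.2434]
tool_rot: [1.0, 0.014, -0.004, 0.001]
ft_force: [0.7, -0.5, 0.8]
grip_width: 0.0557
```

```bash
python3 - <<'E'
from h import *
go(.6255,.0190,.25,-2.8)
E
```

```text
t 12.62 shift [ -9.9 168.3  -6.1] rot [0.17 0.49 4.39] dist 169.0 pos [0.6307 0.1875 0.2434] w 0.0557 F [ 0.7 -0.5  0.8]
```

Call:
carry_out:
  series:
    - [-10,168,-6,0.1,0.5,4.4,0.4]
    - [-10,168,-6,0.1,0.5,4.4,0.4]
    - [-10,168,-6,0.1,0.5,4.4,0.4]
    - [-10,168,-6,0.1,0.5,4.4,0.4]
    - [-10,168,-6,0.1,0.5,4.4,0.4]

```text
time: 13.25
position: [0.6253, 0.0196, 0.2497]
tool_rot: [1.0, -0.025, -0.0, 0.0]
ft_force: [0.4, 0.3, -0.3]
grip_width: 0.0613
```

```bash
python3 - <<'E'
from h import *
snap('wrist','w11');go(.6255,.0190,.148,-2.8)
w=load('w11')
E
```

```text
t 13.3 shift [  0.3   1.2 101.7] rot [0.03 0.02 0.03] dist 102.0 pos [0.6253 0.0203 0.2497] w 0.0608 F [ 0.1 -0.3 -0.5]
```

View pics/w11.png

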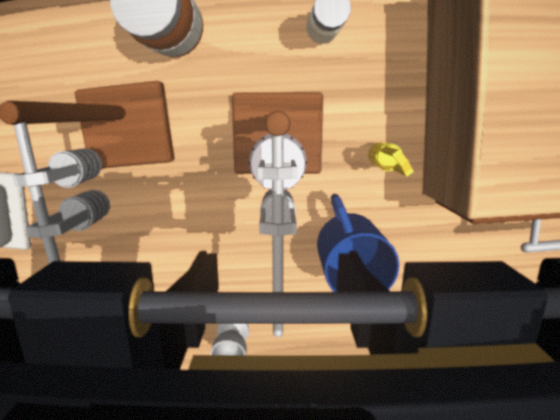

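Two infusers hang on the spare arm (left). Loop 3 is centred at (278,226), with the timer behind at (278,163). I'll grip it.

Call:
carry_out:
  series:
    - [1,0.5,40,0,0,0,0.4]
    - [1,0.5,80,0,0,0,0.2]
    - [1,0.5,101,0,0,0,0]
    - [1,0.5,101,0,0,0,-0.6]
    - [1,0.5,101,0,0,0,-0.6]
    - [1,0.5,101,0,0,0,-0.6]
    - [1,0.5,101,0,0,0,-0.6]
    - [1,0.5,101,0,0,0,-0.6]
  force: 20

```text
time: 14.3
position: [0.627, 0.0196, 0.1498]
tool_rot: [1.0, -0.024, 0.001, 0.0]
ft_force: [-0.7, 0.6, 2.6]
grip_width: 0.0256
```

Call:
carry_out:
  series:
    - [0,0,-8,0,0,0,-0.6]
    - [0,0,-16.5,0,0,0,-0.6]
    - [0,0,-16.5,0,0,0,-0.6]
    - [-25,0,-16.5,0,0,0,-0.6]
    - [-65,0,-16.5,0,0,0,-0.6]
    - [-105,0,-16.5,0,0,0,-0.6]
    - [-138,0,-16.5,0,0,0,-0.6]
    - [-138,0,-16.5,0,0,0,-0.6]
  force: 25

```text
time: 15.3
position: [0.4857, 0.0269, 0.1658]
tool_rot: [1.0, -0.024, -0.001, -0.0]
ft_force: [0.7, -0.9, -0.6]
grip_width: 0.0256
```

```bash
python3 - <<'E'
from h import *
snap('wrist','w12'); go(.488,.1837,.166,1.7)
E
```

```text
t 15.35 shift [-8.200e+00 -1.571e+02  1.000e-01] rot [ 0.03 -0.11 -4.48] dist 157.0 pos [0.4885 0.0264 0.1662] w 0.0256 F [ 0.5  0.2 -1.2]
```

View pics/w12.png

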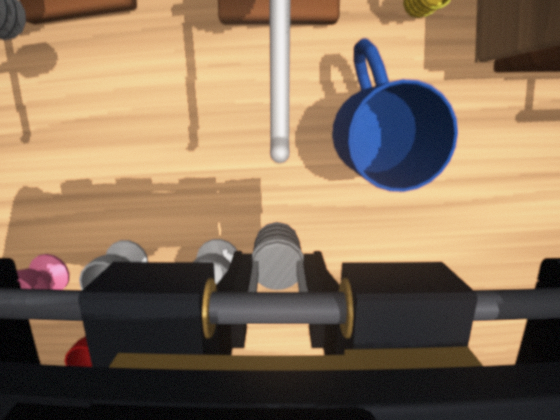

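Call:
carry_out:
  series:
    - [-8,-30,0,0,0,-2,-0.6]
    - [-8,-85,0,0,-0.1,-4.5,-0.6]
    - [-8,-140,0,0,-0.1,-4.5,-0.6]
    - [-8,-158.5,0,0,-0.1,-4.5,-0.6]
    - [-8,-158.5,0,0,-0.1,-4.5,-0.6]
    - [-8,-158.5,0,0,-0.1,-4.5,-0.6]

```text
time: 16.1
position: [0.4886, 0.184, 0.166]
tool_rot: [1.0, 0.015, 0.0, 0.001]
ft_force: [-0.3, 0.6, -0.8]
grip_width: 0.0257
```

```bash
python3 - <<'E'
from h import *
snap('wrist','w13'); go(.598,.1862,.166,1.7)
E
```

```text
t 16.15 shift [109.5   0.7  -0. ] rot [ 0.06  0.01 -0.07] dist 110.0 pos [0.4885 0.1838 0.166 ] w 0.0255 F [ 1.   0.3 -0.2]
```

View pics/w13.png

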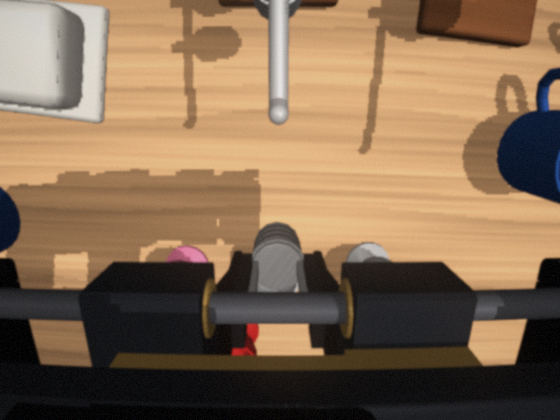

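Aligned (tip at (279,112), finger centre ~278). I'll insert.

Call:
carry_out:
  series:
    - [30,0,0,0,0,0,-0.6]
    - [60,0,0,0,0,0,-0.6]
    - [90,0,0,0,0,0,-0.6]
    - [109,0,0,0,0,0,-0.6]
    - [109,0,0,0,0,0,-0.6]
    - [109,0,0,0,0,0,-0.6]

```text
time: 16.9
position: [0.5962, 0.1858, 0.1656]
tool_rot: [1.0, 0.014, -0.001, 0.001]
ft_force: [-0.1, -0.1, -0.5]
grip_width: 0.0254
```

```bash
python3 - <<'E'
from h import *
snap('wrist','w14'); go(.598,.1862,.149,1.7)
E
```

```text
t 16.95 shift [ 1.9 -0.  16.8] rot [ 0.07  0.12 -0.12] dist 17.0 pos [0.5961 0.1862 0.1658] w 0.0259 F [ 0.   1.  -0.9]
```

View pics/w14.png

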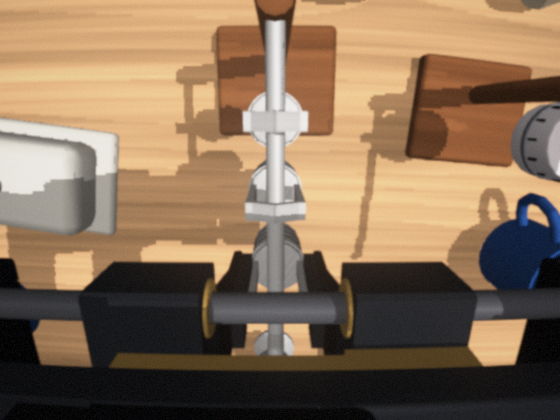

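Call:
carry_out:
  series:
    - [0,-0.5,8,0,0,0,-0.6]
    - [0,-0.5,16.5,0,0,0,-0.6]
    - [0,-0.5,16.5,0,0,0,-0.6]
    - [0,-0.5,16,0,0,0,0.2]
    - [0,-0.5,16,0,0,0,0.2]
    - [0,-0.5,16,0,0,0,0.2]
    - [0,-0.5,-20,0,0,0,0.3]
    - [0,-0.5,-80,0,0,0,0.3]

```text
time: 17.95
position: [0.5945, 0.1864, 0.2439]
tool_rot: [1.0, 0.014, -0.005, 0.001]
ft_force: [1.5, -0.1, 1.1]
grip_width: 0.0556
```

```bash
python3 - <<'E'
from h import *
print(robot.get_obs()['q'])
go(.50,.05,.25,0)
E
```

```text
[ 1.25260624e-01  5.06530217e-01  1.40675910e+00 -1.09833449e-03
  1.23748539e+00  1.66900015e+00]
t 17.95 shift [-98.2 133.8  -5. ] rot [0.12 0.52 1.57] dist 166.0 pos [0.5945 0.1864 0.2439] w 0.0556 F [ 1.5 -0.1  1.1]
```

```bash
python3 - <<'E'
from h import *
go(.557,-.292,.25,90.6)
E
```

```text
t 17.95 shift [-50.6 477.2  -4.7] rot [ -0.31   0.5  -89.03] dist 480.0 pos [0.5945 0.1864 0.2439] w 0.0556 F [ 1.5 -0.1  1.1]
```

Call:
carry_out:
  series:
    - [-50,477,-5,0,0,-89,0.3]
    - [-50,477,-5,0,0,-89,0.3]
    - [-50,477,-5,0,0,-89,0.3]
    - [-50,477,-5,0,0,-89,0.3]
    - [-50,477,-5,0,0,-89,0.3]
    - [-50,477,-5,0,0,-89,0.3]
    - [-50,477,-5,0,0,-89,0.3]
    - [-50,477,-5,0,0,-89,0.3]

```text
time: 18.95
position: [0.5577, -0.2889, 0.2501]
tool_rot: [0.745, 0.667, -0.004, -0.002]
ft_force: [0.9, 1.3, 0.4]
grip_width: 0.0566
```

```bash
python3 - <<'E'
from h import *
go(.557,-.292,.25,90.6)
E
```

```text
t 18.95 shift [-3.2 -0.3  0.2] rot [-0.47  0.11 -6.98] dist 3.0 pos [ 0.5577 -0.2889  0.2501] w 0.0566 F [0.9 1.3 0.4]
```

Call:
carry_out:
  series:
    - [-3,0,0,-0.5,0.1,-7,-0.2]
    - [-3,0,0,-0.5,0.1,-7,-0.2]
    - [-3,0,0,-0.5,0.1,-7,-0.2]

```text
time: 19.32
position: [0.5573, -0.2909, 0.25]
tool_rot: [0.704, 0.711, 0.0, -0.0]
ft_force: [0.5, 0.3, 0.1]
grip_width: 0.0379
```

```bash
python3 - <<'E'
from h import *
go(.557,-.292,.25,90.6); snap('wrist','w15'); snap('top','t15');snap('scene','s15')
E
```

```text
t 19.32 shift [-1.  -0.3 -0. ] rot [-0.   -0.02 -0.04] dist 1.0 pos [ 0.5573 -0.2909  0.25  ] w 0.0379 F [0.5 0.3 0.1]
```

View pics/w15.png

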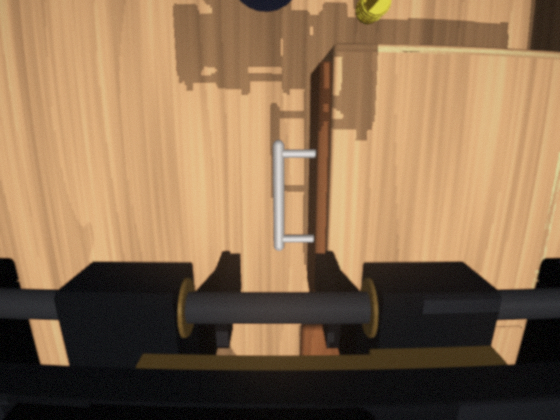

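View pics/t15.png

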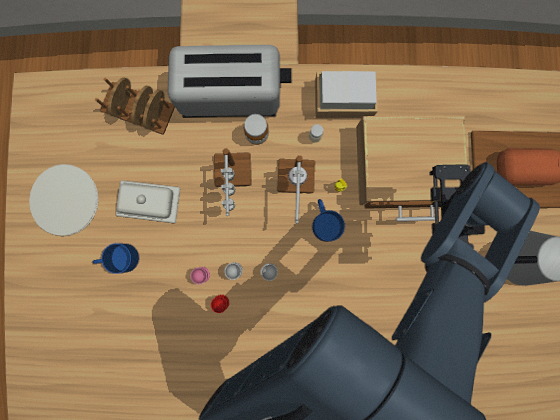

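View pics/s15.png

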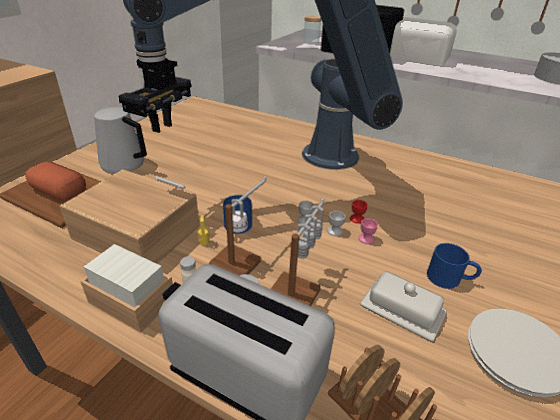

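Infusers hang on the spare hook, timer on the crowded one. Handle in the wrist view runs (278,143)–(279,247).

```bash
python3 - <<'E'
from h import *
w=load('w15'); t=load('t15')
a=onz(w,278,143,.083);b=onz(w,279,247,.083);print(a,b,(a+b)/2)
print('wrist front face',onz(w,329,60,.11),onz(w,327,140,.11))
go((a+b)[0]/2,-.292,.065,90.6)
E
```

```text
[ 0.55542821 -0.23953777  0.083     ] [ 0.55744815 -0.34324249  0.083     ] [ 0.55643818 -0.29139013  0.083     ]
wrist front face [ 0.59629709 -0.1698527   0.11      ] [ 0.59733008 -0.2344638   0.11      ]
t 19.48 shift [ -1.3  -1.3 185.2] rot [0.02 0.   0.07] dist 185.0 pos [ 0.5576 -0.2907  0.2502] w 0.0353 F [0.8 0.4 1.4]
```

Call:
carry_out:
  series:
    - [-1,0,40,0,0,0,-0.36]
    - [-1,0,90,0,0,0,-0.36]
    - [-1,0,130,0,0,0,-0.36]
    - [-1,0,160,0,0,0,-0.36]
    - [-1,0,180,0,0,0,-0.36]
    - [-1,0,186,0,0,0,-0.36]
    - [-1,0,186,0,0,0,-0.36]

```text
time: 20.35
position: [0.5581, -0.2913, 0.0644]
tool_rot: [0.703, 0.711, 0.0, 0.0]
ft_force: [0.3, -0.4, 0.4]
grip_width: 0.0276
```

```bash
python3 - <<'E'
from h import *
snap('wrist','w16');go(.5565,-.292,.065,90.6)
E
```

```text
t 20.4 shift [-0.2 -1.9  0. ] rot [0.09 0.06 0.09] dist 2.0 pos [ 0.5584 -0.2918  0.065 ] w 0.0278 F [-0.4 -0.6  0.7]
```

View pics/w16.png

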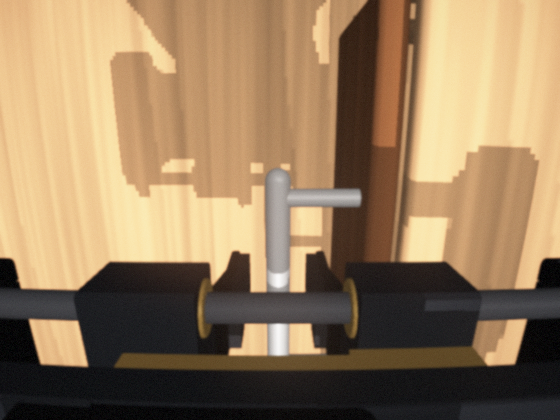

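Call:
carry_out:
  series:
    - [0,0,0,0,0,0,-1]
    - [0,0,0,0,0,0,-1]
    - [0,0,0,0,0,0,-1]
    - [0,-15,0,0,0,0,-1]
    - [0,-40,0,0,0,0,-1]
    - [0,-70,0,0,0,0,-1]
    - [0,-100,0,0,0,0,-1]
    - [0,-130,0,0,0,0,-1]
  force: 40

```text
time: 21.4
position: [0.4283, -0.2939, 0.0658]
tool_rot: [0.703, 0.711, 0.0, 0.003]
ft_force: [2.4, -0.2, 2.1]
grip_width: 0.0098
```

```bash
python3 - <<'E'
from h import *
go(.396,-.294,.065,90.6)
E
```

```text
t 21.4 shift [  0.3 -32.3   0.6] rot [0.25 0.19 0.08] dist 32.0 pos [ 0.4283 -0.2939  0.0658] w 0.0098 F [ 2.4 -0.2  2.1]
```

Call:
carry_out:
  series:
    - [0,-15,0,0,0,0,-1]
    - [0,-32,0,0,0,0,-1]
    - [0,-32,0,0,0,0,-1]
    - [0,-32,0,0,0,0,-0.36]
    - [0,-32,0,0,0,0,-0.36]
    - [0,-32,-20,0,0,0,-0.36]
    - [0,-32,-70,0,0,0,0.2]
    - [0,-32,-130,0,0,0,0.5]

```text
time: 22.4
position: [0.3945, -0.2929, 0.1958]
tool_rot: [0.703, 0.711, 0.0, 0.0]
ft_force: [0.2, -1.4, -1.0]
grip_width: 0.0402
```

```bash
python3 - <<'E'
from h import *
snap('top','t17');snap('wrist','w17')
go(.45,.09,.20,90)
E
```

```text
t 22.5 shift [386.1  56.7  -3.2] rot [0.68 0.73 0.71] dist 390.0 pos [ 0.3981 -0.2968  0.2011] w 0.0484 F [-0.  -1.  -0.6]
```

View pics/t17.png

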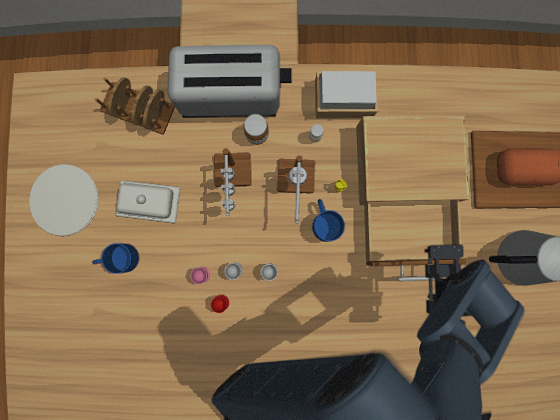

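View pics/w17.png

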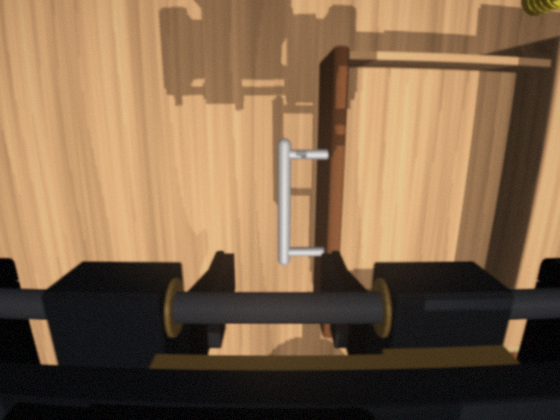

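```bash
python3 - <<'E'
from h import *
s=load('t17')
g=cv2.cvtColor(s['pixels'],cv2.COLOR_RGB2BGR)
cv2.imwrite('pics/z9.png',cv2.resize(g[180:300,350:480],None,fx=5,fy=5,interpolation=cv2.INTER_CUBIC))
E
```

```text
(no output)
```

View pics/z9.png

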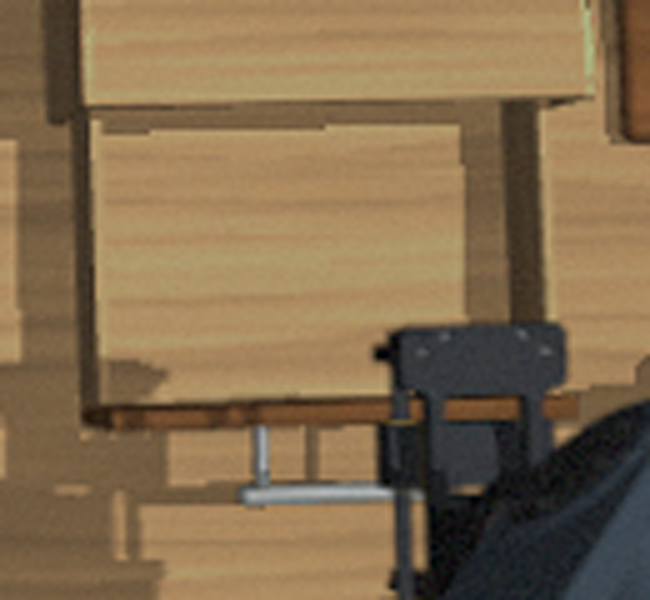

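```bash
python3 - <<'E'
from h import *
s=load('t17'); z=lambda x,y:(350+(x+.5)/5-.5,180+(y+.5)/5-.5)
for n,x,y,h in [('front inner',300,402,.096),('front outer',300,424,.096),('left wall inner top near',101,380,.067),('left wall far',93,120,.067),('chest edge',300,102,.11),('handle',320,494,.083),('left floor?',98,250,.067),('chestL',85,103,.11),('chestR',592,97,.11)]:
    print(n,onz(s,*z(x,y),h).round(4))
E
```

```text
front inner [ 0.4517 -0.2691  0.096 ]
front outer [ 0.4405 -0.269   0.096 ]
left wall inner top near [ 0.4637 -0.1723  0.067 ]
left wall far [ 0.5988 -0.1706  0.067 ]
chest edge [ 0.6036 -0.2689  0.11  ]
handle [ 0.404  -0.2825  0.083 ]
left floor? [ 0.531  -0.1718  0.067 ]
chestL [ 0.6036 -0.1585  0.11  ]
chestR [ 0.6055 -0.4233  0.11  ]
```

Call:
carry_out:
  series:
    - [100,10,-3,0,0,0.7,0.7]
    - [220,22,-3,0,0,0.7,0.7]
    - [300,28,-3,0,0,0.7,0.7]
    - [300,28,-3,0,0,0.7,0.7]
    - [300,28,-3,0,0,0.7,0.7]
    - [300,28,-3,0,0,0.7,0.7]
    - [300,28,-3,0,0,0.7,0.7]

```text
time: 23.38
position: [0.4219, 0.0033, 0.2]
tool_rot: [0.707, 0.707, -0.001, 0.008]
ft_force: [-0.6, -0.6, -0.6]
grip_width: 0.0742
```

```bash
python3 - <<'E'
from h import *
snap('wrist','w18')
go(.4265,.089,.20,90)
E
```

```text
t 23.43 shift [86.3  4.3 -0.9] rot [ 0.64  0.74 -0.03] dist 86.0 pos [0.4222 0.0027 0.2001] w 0.0742 F [0.1 0.1 0.2]
```

View pics/w18.png

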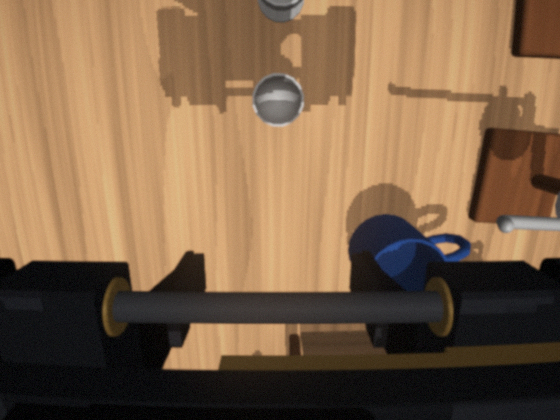

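```bash
python3 - <<'E'
from h import *
w=load('w18'); print(onz(w,278,99,.055),onz(w,280.5,2,.055))
p=onz(w,278,99,.055)
# rim circle check
g=w['pixels'].astype(int)
go(p[0],p[1],.12,90);go(p[0],p[1],.023,90)
E
```

```text
[0.42197251 0.09128531 0.055     ] [0.42389684 0.1665949  0.055     ]
t 23.43 shift [89.6 -1.1 79. ] rot [ 0.64  0.74 -0.03] dist 119.0 pos [0.4222 0.0027 0.2001] w 0.0742 F [0.1 0.1 0.2]
t 23.43 shift [ 90.8  -2.2 176. ] rot [ 0.64  0.74 -0.03] dist 198.0 pos [0.4222 0.0027 0.2001] w 0.0742 F [0.1 0.1 0.2]
```

Call:
carry_out:
  series:
    - [50,1.5,50,0.6,0.7,0,0.7]
    - [88,1.5,85,0.6,0.7,0,0.7]
    - [88.5,1,120,0.6,0.7,0,0.7]
    - [89,0.5,150,0.6,0.7,0,0.7]
    - [89,0,175,0.6,0.7,0,0.7]
    - [89,0,175,0.6,0.7,0,0.7]

```text
time: 24.18
position: [0.4234, 0.088, 0.0225]
tool_rot: [0.708, 0.706, -0.001, -0.001]
ft_force: [-0.4, -0.6, 1.0]
grip_width: 0.0738
```

```bash
python3 - <<'E'
from h import *
snap('wrist','w19')
go(.4245,.09,.023,90)
E
```

```text
t 24.23 shift [1.8 0.5 0.4] rot [-0.08  0.04 -0.17] dist 2.0 pos [0.424  0.0882 0.0234] w 0.074 F [ 0.4 -0.1 -0.2]
```

View pics/w19.png

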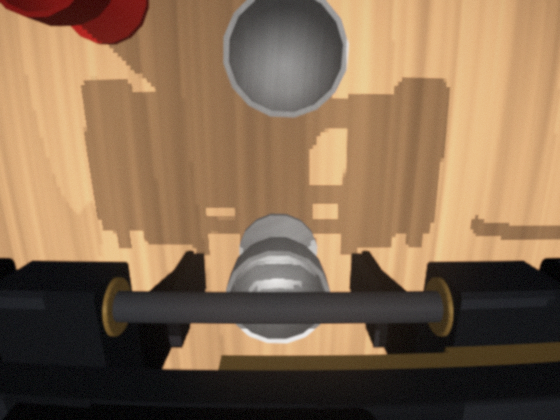

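```bash
python3 - <<'E'
from h import *
w=load('w19'); print(onz(w,278,292,.055), onz(w,285,55,.055),proj(w,[.4245,.088,.042]))
E
```

```text
[0.42188092 0.09328327 0.055     ] [0.42464768 0.18514439 0.055     ] [283.79652861 288.47229003]
```

Call:
carry_out:
  series:
    - [3,0,0,0,0,0,0.3]
    - [3,0,0,0,0,0,-0.3]
    - [3,0,0,0,0,0,-0.3]
    - [3,0,0,0,0,0,-0.3]
    - [3,0,-10,0,0,0,-0.3]
    - [3,0,-50,0,0,0,-0.3]
    - [3,0,-110,0,0,0,-0.3]
    - [3,0,-140,0,0,0,-0.3]
  force: 25

```text
time: 25.22
position: [0.4249, 0.0914, 0.1665]
tool_rot: [0.708, 0.706, 0.001, 0.001]
ft_force: [1.6, 0.4, -1.9]
grip_width: 0.043
```

```bash
python3 - <<'E'
from h import *
snap('wrist','w20')
go(.512,-.2295,.165,0)
E
```

```text
t 25.27 shift [-320.8   86.1    4.9] rot [ 0.41 -0.31 89.86] dist 332.0 pos [0.4266 0.0915 0.1688] w 0.0432 F [-0.1 -0.1  0.5]
```

View pics/w20.png

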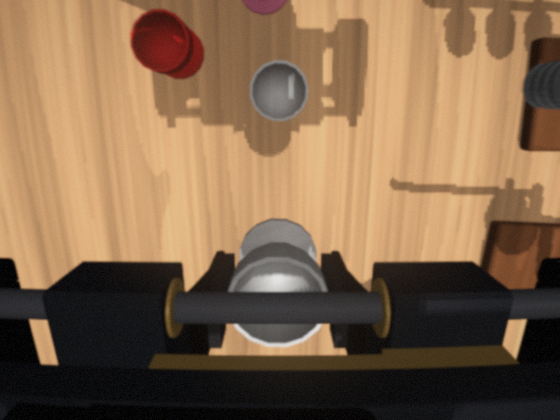

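Call:
carry_out:
  series:
    - [-320,86,3,0,0,90,-0.3]
    - [-320,86,3,0,0,90,-0.3]
    - [-320,86,3,0,0,90,-0.3]
    - [-320,86,3,0,0,90,-0.3]
    - [-320,86,3,0,0,90,-0.3]
    - [-320,86,3,0,0,90,-0.3]
    - [-320,86,3,0,0,90,-0.3]
    - [-320,86,3,0,0,90,-0.3]

```text
time: 26.28
position: [0.511, -0.2287, 0.1661]
tool_rot: [1.0, 0.03, 0.003, -0.0]
ft_force: [-0.1, -0.8, -1.2]
grip_width: 0.0429
```

```bash
python3 - <<'E'
from h import *
snap('wrist','w21')
go(.512,-.2295,.165,0.8)
E
```

```text
t 26.32 shift [0.9 1.  1.2] rot [-0.01 -0.35  2.47] dist 2.0 pos [ 0.5111 -0.2285  0.1662] w 0.0432 F [-0.2  0.1 -1.3]
```

View pics/w21.png

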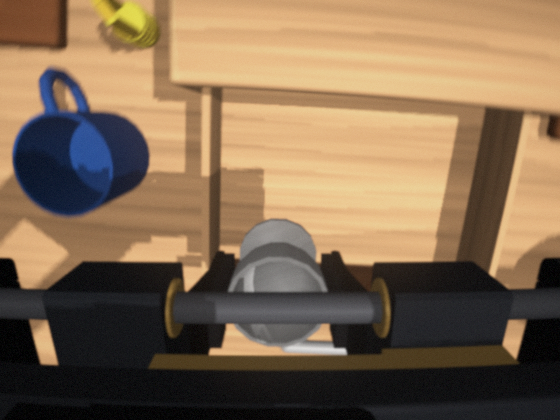

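```bash
python3 - <<'E'
from h import *
w=load('w21')
print(onz(w,220,170,.067),onz(w,211,265,.067),onz(w,471,180,.067),onz(w,486,150,.067),onz(w,522,120,.067),'chest edge',onz(w,300,98,.11))
go(.512,-.2295,.036,0.8)
E
```

```text
[ 0.54311515 -0.18275423  0.067     ] [ 0.46453077 -0.17652688  0.067     ] [ 0.54777216 -0.37773969  0.067     ] [ 0.57170397 -0.38518932  0.067     ] [ 0.59653981 -0.4098399   0.067     ] chest edge [ 0.59647102 -0.23681401  0.11      ]
t 26.32 shift [1.000e-01 1.000e+00 1.302e+02] rot [-0.01 -0.35  2.47] dist 130.0 pos [ 0.5111 -0.2285  0.1662] w 0.0432 F [-0.2  0.1 -1.3]
```

Call:
carry_out:
  series:
    - [0,7.5,30,0,-0.3,2.5,-0.3]
    - [0,7.5,70,0,-0.3,2.5,-0.3]
    - [0,7.5,100,0,-0.3,2.5,-0.3]
    - [0,7.5,120,0,-0.3,2.5,-0.3]
    - [0,7.5,127,0,-0.3,2.5,-0.3]
    - [0,7.5,129,0,-0.3,2.5,-0.3]
    - [0,7.5,129,0,-0.3,2.5,-0.3]

```text
time: 27.2
position: [0.5127, -0.2362, 0.0379]
tool_rot: [1.0, 0.007, 0.001, 0.0]
ft_force: [0.4, -0.6, -1.2]
grip_width: 0.0435
```

```bash
python3 - <<'E'
from h import *
snap('wrist','w22')
go(.512,-.236,.036,0.8)
E
```

```text
t 27.25 shift [-0.8 -0.3  2. ] rot [ 0.05 -0.13 -0.  ] dist 2.0 pos [ 0.5128 -0.2363  0.038 ] w 0.0433 F [ 0.3 -0.5 -1.2]
```

View pics/w22.png

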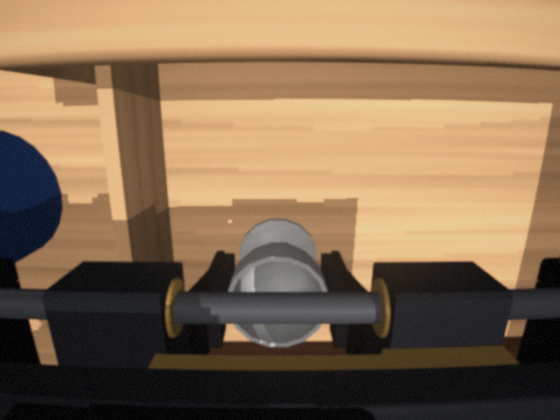

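Call:
carry_out:
  series:
    - [0,0,1.2,0,0,0,-0.3]
    - [0,0,2.2,0,0,0,-0.3]
    - [0,0,2.2,0,0,0,-0.3]

```text
time: 27.62
position: [0.5129, -0.2363, 0.036]
tool_rot: [1.0, 0.007, 0.001, 0.0]
ft_force: [0.0, 0.1, -1.2]
grip_width: 0.0431
```

Call:
carry_out:
  series:
    - [0,0,0.8,0,0,0,-0.3]
    - [0,0,1.6,0,0,0,-0.3]
    - [0,0,1.6,0,0,0,-0.3]

```text
time: 28.0
position: [0.5133, -0.2364, 0.0359]
tool_rot: [1.0, 0.007, 0.002, 0.001]
ft_force: [-1.3, 1.0, 9.1]
grip_width: 0.0434
```

Contact (9 N). I'll release and lift.

Call:
carry_out:
  series:
    - [0,0,-0.3,0,0,0,0.2]
    - [0,0,-0.3,0,0,0,0.22]
    - [0,0,-0.3,0,0,0,0.22]
    - [0,0,-20,0,0,0,0.22]
    - [0,0,-70,0,0,0,0.22]
    - [0,0,-120,0,0,0,0.22]
    - [0,0,-150,0,0,0,0.22]
    - [0,0,-150,0,0,0,0.22]

```text
time: 29.0
position: [0.5142, -0.2372, 0.1883]
tool_rot: [1.0, 0.007, 0.004, 0.003]
ft_force: [-0.2, -0.3, 0.3]
grip_width: 0.0535
```

```bash
python3 - <<'E'
from h import *
snap('wrist','w23');snap('top','t23')
go(.424,.10,.20,90)
E
```

```text
t 29.1 shift [ -83.5 -337.   -15.2] rot [ 1.500e-01 -8.000e-02 -8.921e+01] dist 348.0 pos [ 0.5122 -0.2359  0.1852] w 0.0533 F [-0.4  0.5 -0.5]
```

View pics/w23.png

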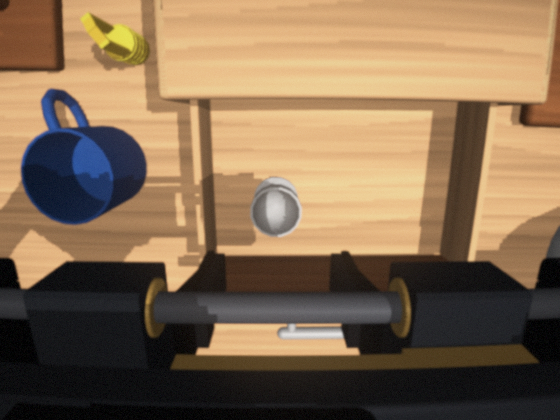

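View pics/t23.png

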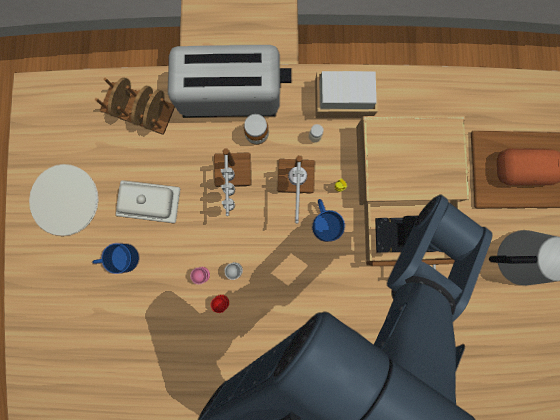

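Cup A stands in the drawer (275,208). Cup B is still at top (233,270).

Call:
carry_out:
  series:
    - [-83,-337,-15,0,0,-89,0.7]
    - [-83,-337,-15,0,0,-89,0.7]
    - [-83,-337,-15,0,0,-89,0.7]
    - [-83,-337,-15,0,0,-89,0.7]
    - [-83,-337,-15,0,0,-89,0.7]
    - [-83,-337,-15,0,0,-89,0.7]
    - [-83,-337,-15,0,0,-89,0.7]
    - [-83,-337,-15,0,0,-89,0.7]

```text
time: 30.1
position: [0.4229, 0.1007, 0.1981]
tool_rot: [0.724, 0.69, -0.001, -0.0]
ft_force: [-0.3, 0.4, -0.4]
grip_width: 0.0742
```

Call:
carry_out:
  series:
    - [0,0,0,0,0,-4,0.7]
    - [0,0,0,0,0,-4,0.7]

```text
time: 30.35
position: [0.4216, 0.1008, 0.1965]
tool_rot: [0.7, 0.714, -0.002, -0.002]
ft_force: [0.8, 0.5, 0.7]
grip_width: 0.074
```

```bash
python3 - <<'E'
from h import *
snap('wrist','w24')
go(.425,.184,.023,90)
E
```

```text
t 30.4 shift [ 83.3   5.5 173.7] rot [-0.27  0.03  1.12] dist 193.0 pos [0.4219 0.1008 0.1968] w 0.0744 F [-0.   0.6  1.3]
```

View pics/w24.png

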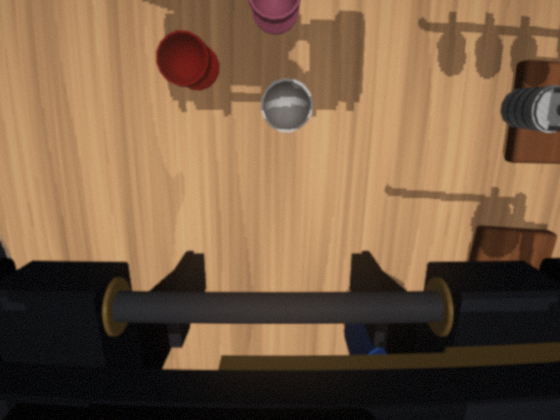

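```bash
python3 - <<'E'
from h import *
w=load('w24');t=load('t23')
print('cup',onz(w,287,105,.055),'red',onz(w,184,58,.055),onz(w,204,70,.0),'pink',onz(w,275,3,.055),'top red',onz(t,220,302,.03),'pink',onz(t,200,275,.03),'cupB',onz(t,233,270.7,.055))
E
```

```text
cup [0.42525028 0.18575348 0.055     ] red [0.33964009 0.22218269 0.055     ] [0.34462575 0.21917982 0.        ] pink [0.41374248 0.26463743 0.055     ] top red [0.34327847 0.21941679 0.03      ] pink [0.41472043 0.27248032 0.03      ] cupB [0.42708758 0.18241423 0.055     ]
```

Call:
carry_out:
  series:
    - [45,3,50,-0.3,0,1.1,0.7]
    - [85,6,90,-0.3,0,1.1,0.7]
    - [85,6.2,130,-0.3,0,1.1,0.7]
    - [85,6.4,160,-0.3,0,1.1,0.7]
    - [85,6.4,173,-0.3,0,1.1,0.7]
    - [85,6.4,173,-0.3,0,1.1,0.7]

```text
time: 31.15
position: [0.4254, 0.1855, 0.023]
tool_rot: [0.707, 0.707, -0.001, -0.0]
ft_force: [-0.4, -0.1, -0.0]
grip_width: 0.0739
```

```bash
python3 - <<'E'
from h import *
snap('wrist','w25')
go(.426,.186,.023,90)
E
```

```text
t 31.2 shift [ 0.4 -0.1  0.8] rot [ 0.02  0.03 -0.03] dist 1.0 pos [0.4261 0.1856 0.0238] w 0.0739 F [-0.1 -0.5  0.2]
```

View pics/w25.png

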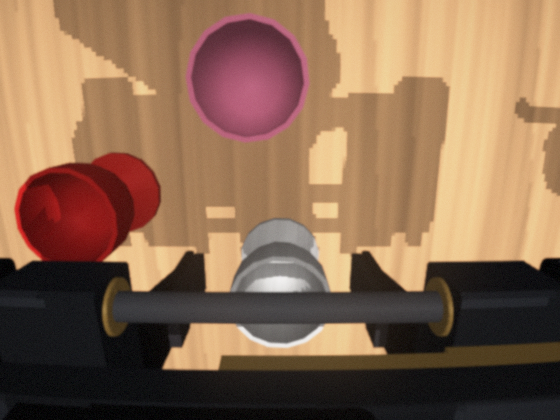

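Call:
carry_out:
  series:
    - [0,0,0,0,0,0,0.3]
    - [0,0,0,0,0,0,-0.3]
    - [0,0,0,0,0,0,-0.3]
    - [0,0,0,0,0,0,-0.3]
    - [0,0,-10,0,0,0,-0.3]
    - [0,0,-50,0,0,0,-0.3]
    - [0,0,-110,0,0,0,-0.3]
    - [0,0,-145,0,0,0,-0.3]
  force: 25

```text
time: 32.2
position: [0.4265, 0.1858, 0.1717]
tool_rot: [0.707, 0.707, 0.001, 0.001]
ft_force: [0.6, 0.4, -0.9]
grip_width: 0.0433
```

```bash
python3 - <<'E'
from h import *
snap('wrist','w26')
go(.512,-.344,.165,0.8)
E
```

```text
t 32.25 shift [-530.4   83.3   10.2] rot [ 0.41 -0.51 89.19] dist 537.0 pos [0.4286 0.1864 0.175 ] w 0.043 F [0.9 0.3 1.4]
```

View pics/w26.png

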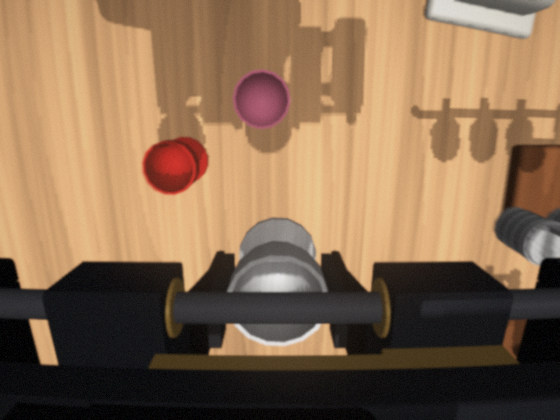

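Call:
carry_out:
  series:
    - [-530,83,8,0.4,-0.5,89,-0.3]
    - [-530,83,8,0.4,-0.5,89,-0.3]
    - [-530,83,8,0.4,-0.5,89,-0.3]
    - [-530,83,8,0.4,-0.5,89,-0.3]
    - [-530,83,8,0.4,-0.5,89,-0.3]
    - [-530,83,8,0.4,-0.5,89,-0.3]
    - [-530,83,8,0.4,-0.5,89,-0.3]
    - [-530,83,8,0.4,-0.5,89,-0.3]

```text
time: 33.25
position: [0.5055, -0.3095, 0.1671]
tool_rot: [0.999, 0.032, -0.0, -0.0]
ft_force: [0.2, 0.5, -0.5]
grip_width: 0.0433
```

```bash
python3 - <<'E'
from h import *
go(.512,-.344,.165,0.8)
E
```

```text
t 33.25 shift [ 4.3 34.8  2.1] rot [-0.05  0.02  2.84] dist 35.0 pos [ 0.5055 -0.3095  0.1671] w 0.0433 F [ 0.2  0.5 -0.5]
```

Call:
carry_out:
  series:
    - [4,35,2,0,0,2.8,-0.3]
    - [4,35,2,0,0,2.8,-0.3]
    - [4,35,2,0,0,2.8,-0.3]

```text
time: 33.62
position: [0.5107, -0.3429, 0.1644]
tool_rot: [1.0, 0.007, -0.001, -0.002]
ft_force: [-0.6, -0.1, 0.6]
grip_width: 0.0434
```

```bash
python3 - <<'E'
from h import *
snap('wrist','w27')
go(.512,-.344,.036,0.8)
E
```

```text
t 33.67 shift [  1.4   1.9 128.6] rot [-0.17  0.12  0.1 ] dist 129.0 pos [ 0.5109 -0.3425  0.1646] w 0.0435 F [ 0.1  0.2 -1.1]
```

View pics/w27.png

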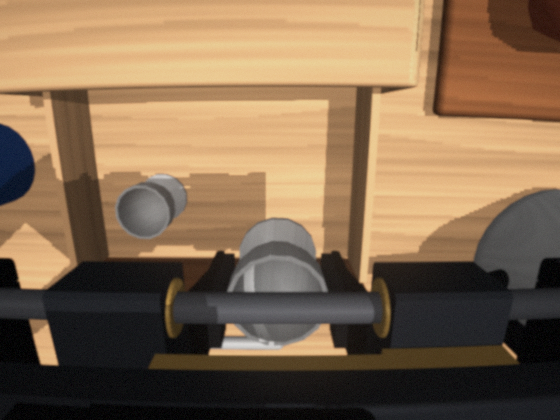

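Call:
carry_out:
  series:
    - [1,1.5,30,0,0,0,-0.3]
    - [1,1.5,70,0,0,0,-0.3]
    - [1,1.5,100,0,0,0,-0.3]
    - [1,1.5,118,0,0,0,-0.3]
    - [1,1.5,125,0,0,0,-0.3]
    - [1,1.5,127.5,0,0,0,-0.3]
    - [1,1.5,127.5,0,0,0,-0.3]

```text
time: 34.55
position: [0.5122, -0.344, 0.038]
tool_rot: [1.0, 0.008, -0.0, -0.001]
ft_force: [-0.2, 0.5, 0.1]
grip_width: 0.0433
```

```bash
python3 - <<'E'
from h import *
snap('wrist','w28')
go(.512,-.344,.036,0.8)
E
```

```text
t 34.6 shift [-0.2 -0.   2.1] rot [-0.1   0.04  0.1 ] dist 2.0 pos [ 0.5122 -0.344   0.0381] w 0.0434 F [ 0.6  0.2 -1.9]
```

View pics/w28.png

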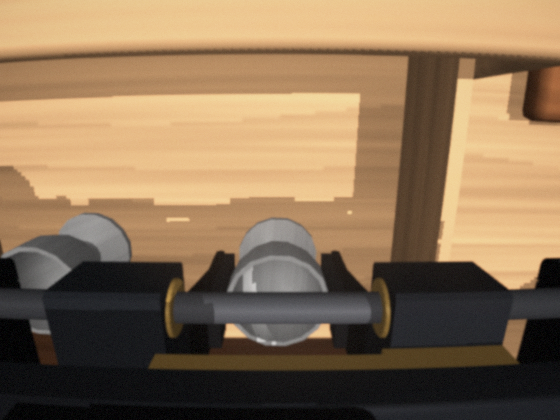

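Call:
carry_out:
  series:
    - [0,0,1.5,0,0,0,-0.3]
    - [0,0,2.8,0,0,0,-0.3]
    - [0,0,2.8,0,0,0,-0.3]

```text
time: 34.98
position: [0.5126, -0.3445, 0.0362]
tool_rot: [1.0, 0.008, 0.0, -0.0]
ft_force: [-0.5, 1.1, 5.0]
grip_width: 0.0436
```

Call:
carry_out:
  series:
    - [0,0,-0.2,0,0,0,0.2]
    - [0,0,-0.2,0,0,0,0.22]
    - [0,0,-0.2,0,0,0,0.22]
    - [0,0,-20,0,0,0,0.22]
    - [0,0,-70,0,0,0,0.22]
    - [0,0,-130,0,0,0,0.22]
    - [0,0,-190,0,0,0,0.22]
    - [0,0,-220,0,0,0,0.22]

```text
time: 35.98
position: [0.5137, -0.3457, 0.2621]
tool_rot: [1.0, 0.008, 0.003, 0.003]
ft_force: [0.6, -0.5, 0.1]
grip_width: 0.0531
```

```bash
python3 - <<'E'
from h import *
snap('wrist','w29');go(.660,.0178,.26,-2.8)
E
```

```text
t 36.02 shift [ 150.8 -362.2    3.5] rot [ 0.5  -0.6   3.72] dist 392.0 pos [ 0.515  -0.3467  0.2652] w 0.0529 F [ 0.9 -0.6  1.8]
```

View pics/w29.png

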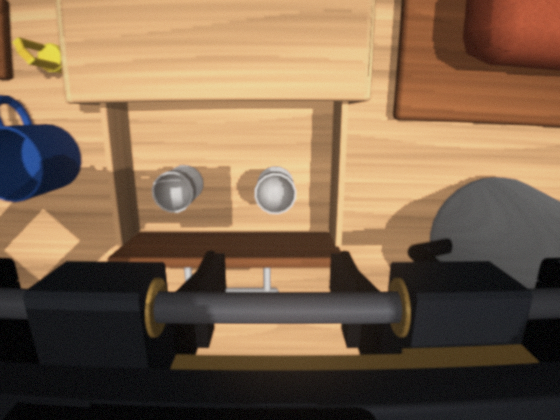

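Both cups stand upright at (175,190) and (275,190). Next is the timer.

Call:
carry_out:
  series:
    - [150,-362,4,0.5,-0.6,3.7,0.4]
    - [150,-362,4,0.5,-0.6,3.7,0.4]
    - [150,-362,4,0.5,-0.6,3.7,0.4]
    - [150,-362,4,0.5,-0.6,3.7,0.4]
    - [150,-362,4,0.5,-0.6,3.7,0.4]
    - [150,-362,4,0.5,-0.6,3.7,0.4]
    - [150,-362,4,0.5,-0.6,3.7,0.4]
    - [150,-362,4,0.5,-0.6,3.7,0.4]

```text
time: 37.02
position: [0.659, 0.0183, 0.2595]
tool_rot: [1.0, -0.023, -0.0, 0.0]
ft_force: [0.2, -0.7, -0.0]
grip_width: 0.061
```

```bash
python3 - <<'E'
from h import *
snap('wrist','w30');snap('top','t30');go(.660,.0178,.148,-2.8)
E
```

```text
t 37.12 shift [  1.4  -1.9 111.4] rot [ 0.06  0.04 -0.05] dist 111.0 pos [0.6586 0.0161 0.2594] w 0.0611 F [ 0.   0.1 -0.2]
```

View pics/w30.png

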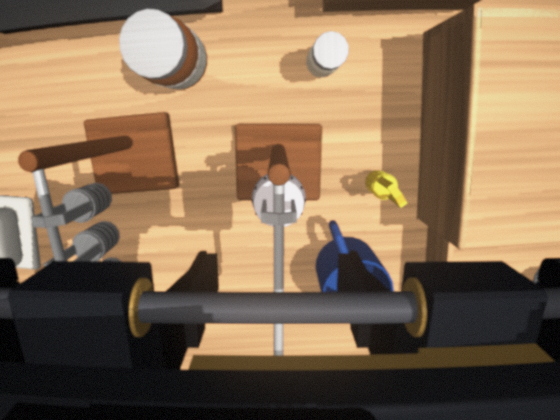

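View pics/t30.png

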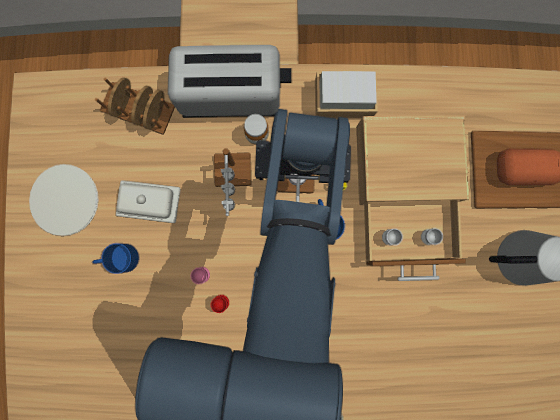

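```bash
python3 - <<'E'
from h import *
w=load('w30');print(onz(w,278,216,.186),onz(w,279,172,.19))
t=load('t30');print('cups in drawer',onz(t,393,237,.067),onz(t,433,236.5,.067))
E
```

```text
[0.66425654 0.01783942 0.186     ] [0.69615484 0.01569158 0.19      ]
cups in drawer [ 0.51120456 -0.23420996  0.067     ] [ 0.51134857 -0.34130932  0.067     ]
```

Call:
carry_out:
  series:
    - [2,-1,40,0,0,0,0.4]
    - [2,-1,80,0,0,0,0.2]
    - [2,-1,110,0,0,0,0]
    - [2,-1,110,0,0,0,0]
    - [2,-1,110,0,0,0,0]
  force: 25

```text
time: 37.75
position: [0.6614, 0.0154, 0.1508]
tool_rot: [1.0, -0.026, 0.001, 0.001]
ft_force: [0.3, 0.8, 0.7]
grip_width: 0.0442
```

```bash
python3 - <<'E'
from h import *
snap('wrist','w31');go(.660,.0178,.148,-2.8)
E
```

```text
t 37.8 shift [-1.9 -2.   3.4] rot [ 0.08 -0.15 -0.13] dist 4.0 pos [0.6618 0.0157 0.1514] w 0.0438 F [ 0.4 -0.3  1. ]
```

View pics/w31.png

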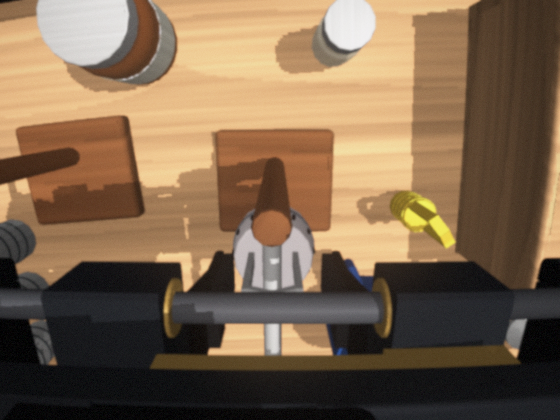

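Call:
carry_out:
  series:
    - [0.5,-2,1.8,0,0,0,-0.2]
    - [0.5,-2,1.8,0,0,0,-0.7]
    - [0.5,-2,1.8,0,0,0,-0.7]
    - [0.5,-2,1.8,0,0,0,-0.7]
    - [0.5,-2,1.8,0,0,0,-0.7]
    - [0.5,-2,-7,0,0,0,-0.7]
    - [0.5,-2,-14.5,0,0,0,-0.7]
    - [0.5,-2,-14.5,0,0,0,-0.7]
  force: 30

```text
time: 38.8
position: [0.6628, 0.0177, 0.1666]
tool_rot: [1.0, -0.026, 0.002, 0.001]
ft_force: [-0.6, -0.3, -1.4]
grip_width: 0.0252
```

```bash
python3 - <<'E'
from h import *
snap('wrist','w32');go(.49,.0255,.166,-2.8);snap('scene','s32');s=load('s32')
g=cv2.cvtColor(s['pixels'],cv2.COLOR_RGB2BGR)
cv2.imwrite('pics/z10.png',cv2.resize(g[120:270,180:340],None,fx=4,fy=4,interpolation=cv2.INTER_CUBIC))
E
```

```text
t 38.85 shift [-172.7    1.    -0.4] rot [ 0.09 -0.18 -0.13] dist 173.0 pos [0.6625 0.0177 0.1661] w 0.026 F [-0.1 -0.5 -2. ]
```

View pics/z10.png

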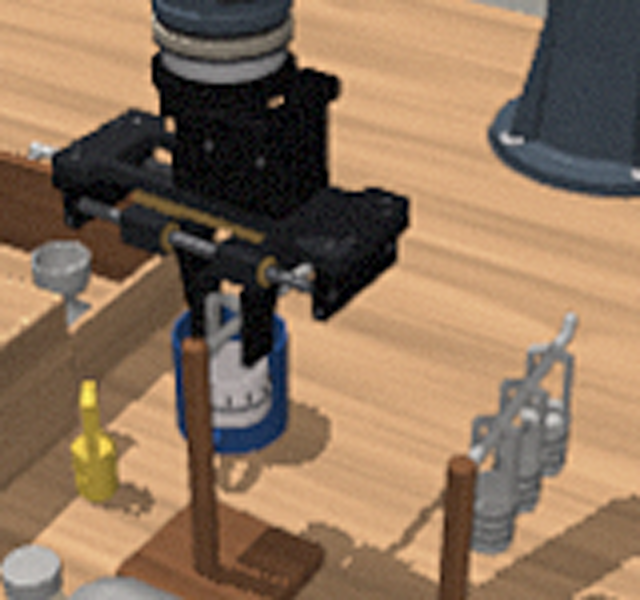

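View pics/w32.png

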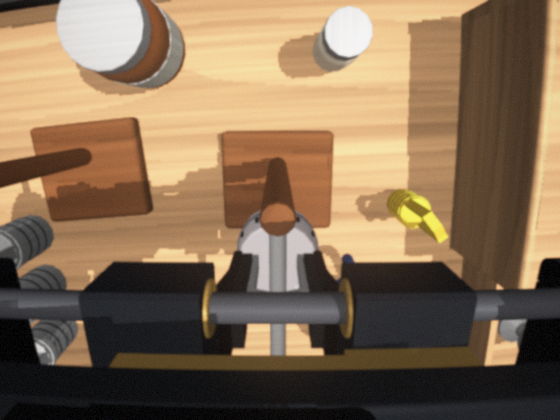

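Call:
carry_out:
  series:
    - [-25,0,0,0,0,0,-0.7]
    - [-60,0.2,0,0,0,0,-0.7]
    - [-95,0.4,0,0,0,0,-0.7]
    - [-130,0.6,0,0,0,0,-0.7]
    - [-160,0.8,0,0,0,0,-0.7]
    - [-175,1,0,0,0,0,-0.7]
    - [-175,1,0,0,0,0,-0.7]

```text
time: 39.78
position: [0.4871, 0.0257, 0.1655]
tool_rot: [1.0, -0.026, 0.001, 0.001]
ft_force: [0.2, -0.4, -1.0]
grip_width: 0.0257
```

```bash
python3 - <<'E'
from h import *
snap('wrist','w33');go(.48,-.29,.19,0.8)
E
```

```text
t 39.83 shift [  7.7 315.5 -23.8] rot [ 0.1  -0.25 -3.74] dist 316.0 pos [0.4886 0.0254 0.1657] w 0.0259 F [-0.  -0.7 -0.6]
```

View pics/w33.png

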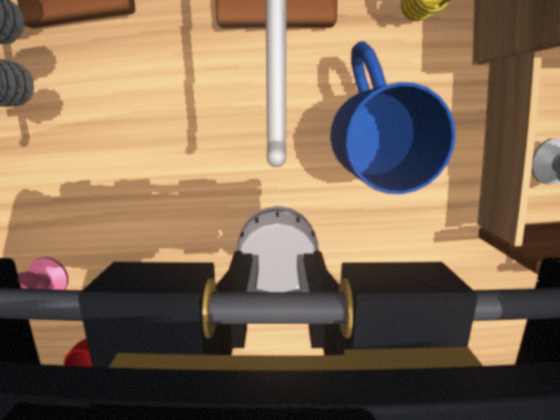

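The timer is off the hook and held upright. I'll carry it to the drawer.

Call:
carry_out:
  series:
    - [5,50,-10,0,0,-1,-0.7]
    - [8,110,-24,0,0,-3.7,-0.7]
    - [8,170,-24,0,0,-3.7,-0.7]
    - [8,230,-24,0,0,-3.7,-0.7]
    - [8,290,-24,0,0,-3.7,-0.7]
    - [8,315,-24,0,0,-3.7,-0.7]
    - [8,315,-24,0,0,-3.7,-0.7]
    - [8,315,-24,0,0,-3.7,-0.7]

```text
time: 40.83
position: [0.4803, -0.2882, 0.1898]
tool_rot: [1.0, 0.007, 0.002, 0.0]
ft_force: [0.4, 0.2, -0.6]
grip_width: 0.0257
```

```bash
python3 - <<'E'
from h import *
go(.548,-.288,.19,0.8);snap('wrist','w34')
E
```

```text
t 40.83 shift [67.7  0.8  0.1] rot [ 0.01 -0.2   0.01] dist 68.0 pos [ 0.4803 -0.2882  0.1898] w 0.0257 F [ 0.4  0.2 -0.6]
```

View pics/w34.png

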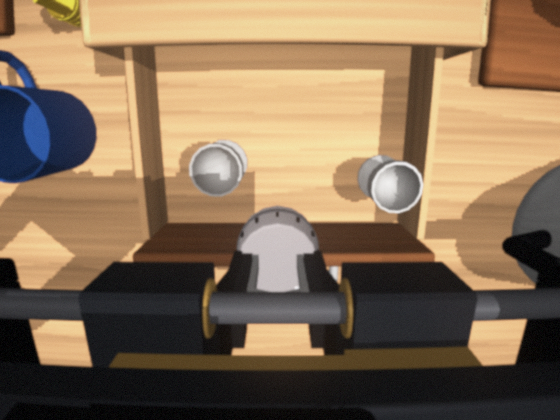

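Cup B, the right-hand one at (395,186), looks shifted and perhaps tilted. I'll check.

```bash
python3 - <<'E'
from h import *
w=load('w34');print(onz(w,217,168,.067),onz(w,395,186,.067),'foot',onz(w,383,176,.03))
snap('top','t35');s=load('t35')
g=cv2.cvtColor(s['pixels'],cv2.COLOR_RGB2BGR)
cv2.imwrite('pics/z11.png',cv2.resize(g[180:300,350:480],None,fx=5,fy=5,interpolation=cv2.INTER_CUBIC))
g=cv2.cvtColor(w['pixels'],cv2.COLOR_RGB2BGR)
cv2.imwrite('pics/z12.png',cv2.resize(g[120:240,150:450],None,fx=2.6,fy=2.6,interpolation=cv2.INTER_CUBIC))
E
```

```text
[ 0.51234885 -0.23754176  0.067     ] [ 0.49938137 -0.38668434  0.067     ] foot [ 0.50170011 -0.38713348  0.03      ]
```

View pics/z11.png

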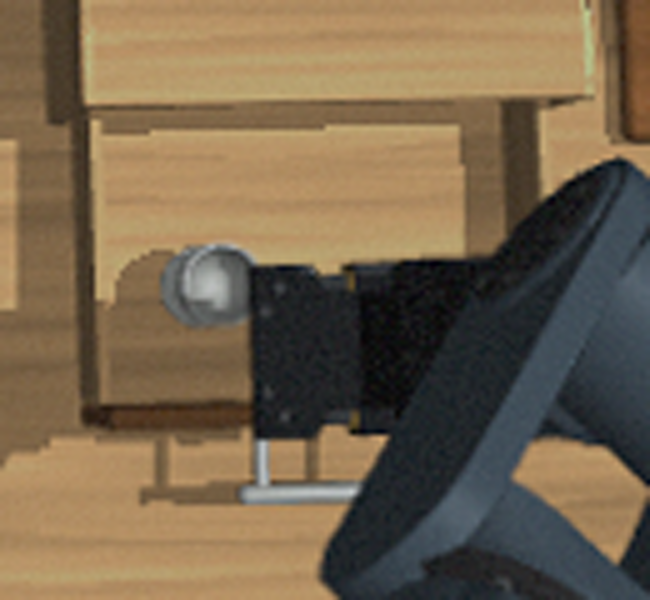

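View pics/z12.png

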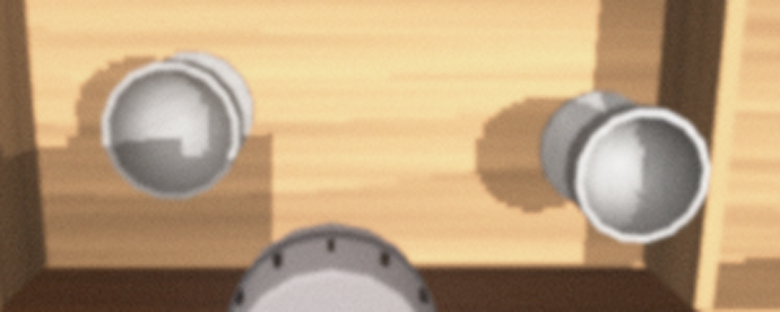

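Cup B was knocked about 4 cm right to y ≈ -0.387 but still stands upright, inside the drawer. I'll place the timer centrally.

Call:
carry_out:
  series:
    - [40,1,10,0,-0.2,0,-0.7]
    - [66,1,40,0,-0.2,0,-0.7]
    - [66,1,80,0,-0.2,0,-0.7]
    - [66,1,115,0,-0.2,0,-0.7]
    - [66,1,130,0,-0.2,0,-0.7]
    - [66,1,135,0,-0.2,0,-0.7]
    - [66,1,135,0,-0.2,0,-0.7]

```text
time: 41.8
position: [0.5476, -0.2879, 0.0562]
tool_rot: [1.0, 0.008, 0.001, 0.001]
ft_force: [-0.8, 0.6, -1.0]
grip_width: 0.0255
```

```bash
python3 - <<'E'
from h import *
go(.548,-.288,.051,0.8);snap('wrist','w36')
E
```

```text
t 41.8 shift [0.4 0.1 5.2] rot [ 0.1  -0.08  0.1 ] dist 5.0 pos [ 0.5476 -0.2879  0.0562] w 0.0255 F [-0.8  0.6 -1. ]
```

View pics/w36.png

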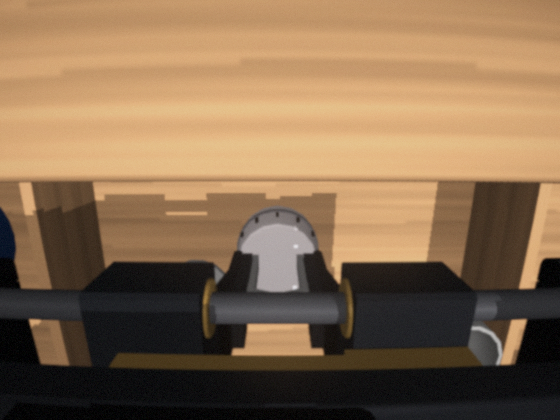

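Call:
carry_out:
  series:
    - [0,0,2,0,0,0,-0.7]
    - [0,0,3.5,0,0,0,-0.7]
    - [0,0,3.5,0,0,0,-0.7]

```text
time: 42.22
position: [0.5478, -0.2883, 0.0533]
tool_rot: [1.0, 0.008, 0.001, 0.001]
ft_force: [0.1, 0.1, -0.8]
grip_width: 0.0256
```

Call:
carry_out:
  series:
    - [0,0,1,0,0,0,-0.7]
    - [0,0,1.5,0,0,0,-0.7]
    - [0,0,1.5,0,0,0,-0.7]

```text
time: 42.6
position: [0.5478, -0.2884, 0.052]
tool_rot: [1.0, 0.008, 0.001, 0.001]
ft_force: [-0.7, 0.0, 1.3]
grip_width: 0.0258
```

Call:
carry_out:
  series:
    - [0,0,0.7,0,0,0,-0.7]
    - [0,0,1,0,0,0,-0.7]

```text
time: 42.85
position: [0.5479, -0.2884, 0.0519]
tool_rot: [1.0, 0.008, 0.001, 0.001]
ft_force: [-1.5, 1.0, 7.1]
grip_width: 0.026
```

Call:
carry_out:
  series:
    - [0,0,0,0,0,0,-0.1]
    - [0,0,0,0,0,0,-0.1]
    - [0,0,0,0,0,0,-0.1]
    - [0,0,-15,0,0,0,-0.1]
    - [0,0,-50,0,0,0,-0.1]
    - [0,0,-100,0,0,0,-0.1]
    - [0,0,-150,0,0,0,-0.1]
    - [0,0,-180,0,0,0,-0.1]

```text
time: 43.85
position: [0.5484, -0.2886, 0.2361]
tool_rot: [1.0, 0.008, 0.004, 0.003]
ft_force: [0.5, 0.0, -0.3]
grip_width: 0.0391
```

Call:
carry_out:
  series:
    - [-45,0,-10,0,0,0,-0.1]
    - [-90,0,-10,0,0,0,-0.1]
    - [-130,0,-10,0,0,0,-0.1]
    - [-130,0,-10,0,0,0,-0.1]

```text
time: 44.35
position: [0.416, -0.2898, 0.2462]
tool_rot: [1.0, 0.006, 0.003, 0.003]
ft_force: [-0.4, 0.9, 0.3]
grip_width: 0.0391
```

```bash
python3 - <<'E'
from h import *
snap('wrist','w37');go(.398,-.294,.20,90.6)
E
```

```text
t 44.4 shift [-20.3   2.7  46.2] rot [ 7.000e-01 -6.000e-02 -8.982e+01] dist 51.0 pos [ 0.4178 -0.2907  0.2464] w 0.0395 F [-0.8 -0.5  0.1]
```

View pics/w37.png

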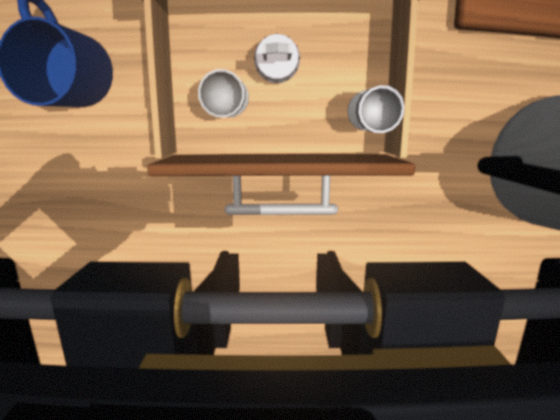

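Timer (277,57) and both cups (222,93), (381,108) stand upright. Next I'll grip the handle at (282,209).

```bash
python3 - <<'E'
from h import *
w=load('w37');a=onz(w,226,210,.083);b=onz(w,338,209,.083);print(a,b,(a+b)/2)
go((a+b)[0]/2,(a+b)[1]/2,.20,90.6)
E
```

```text
[ 0.40189469 -0.24072745  0.083     ] [ 0.40406577 -0.34962143  0.083     ] [ 0.40298023 -0.29517444  0.083     ]
t 44.4 shift [-15.3   4.   46.3] rot [ 7.000e-01 -6.000e-02 -8.982e+01] dist 49.0 pos [ 0.4178 -0.2907  0.2464] w 0.0395 F [-0.8 -0.5  0.1]
```

Call:
carry_out:
  series:
    - [-16,4,20,0.5,0,-90,-0.1]
    - [-16,4,20,0.5,0,-90,-0.1]
    - [-16,4,20,0.5,0,-90,-0.1]
    - [-16,4,20,0.5,0,-90,-0.1]
    - [-16,4,20,0.5,0,-90,-0.1]
    - [-16,4,20,0.5,0,-90,-0.1]
    - [-16,4,20,0.5,0,-90,-0.1]
    - [-16,4,20,0.5,0,-90,-0.1]

```text
time: 45.4
position: [0.4037, -0.2956, 0.2268]
tool_rot: [0.724, 0.69, 0.001, 0.003]
ft_force: [0.0, 0.0, -0.2]
grip_width: 0.0387
```

Call:
carry_out:
  series:
    - [0,0,0,0,0,-4.5,-0.3]
    - [0,0,0,0,0,-4.5,-0.3]
    - [0,0,0,0,0,-4.5,-0.3]

```text
time: 45.78
position: [0.4045, -0.2958, 0.2269]
tool_rot: [0.697, 0.717, 0.001, 0.003]
ft_force: [-0.0, 0.3, 1.0]
grip_width: 0.031
```

```bash
python3 - <<'E'
from h import *
snap('wrist','w38');go(.402,-.295,.065,90.9)
E
```

```text
t 45.83 shift [  1.3  -3.1 161.8] rot [0.3  0.19 0.8 ] dist 162.0 pos [ 0.4042 -0.2957  0.2268] w 0.0305 F [0.  1.1 0.4]
```

View pics/w38.png

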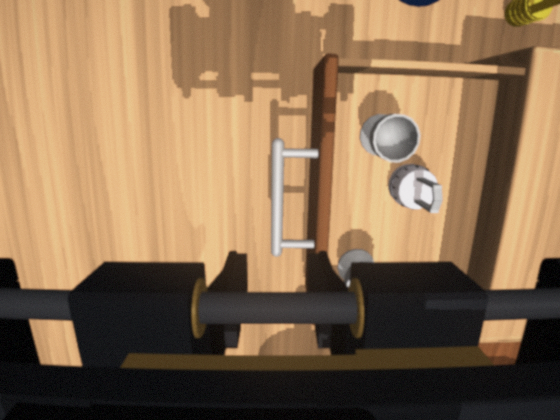

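```bash
python3 - <<'E'
from h import *
w=load('w38');a=onz(w,278,143,.083);b=onz(w,277,252,.083);print(a,b)
E
```

```text
[ 0.40230705 -0.24319168  0.083     ] [ 0.404348  -0.3448267  0.083    ]
```

Call:
carry_out:
  series:
    - [1,-2.5,40,0.3,0.2,0.8,-0.36]
    - [1,-2.5,80,0.3,0.2,0.8,-0.36]
    - [1,-2.5,105,0.3,0.2,0.8,-0.36]
    - [1,-2.5,125,0.3,0.2,0.8,-0.36]
    - [1,-2.5,125,0.3,0.2,0.8,-0.36]

```text
time: 46.45
position: [0.4018, -0.2945, 0.1007]
tool_rot: [0.702, 0.712, 0.0, -0.002]
ft_force: [0.5, -0.6, 0.8]
grip_width: 0.0278
```

```bash
python3 - <<'E'
from h import *
snap('wrist','w39');go(.402,-.295,.065,90.9)
E
```

```text
t 46.5 shift [ 0.1 -0.3 36.6] rot [-0.05 -0.06 -0.03] dist 37.0 pos [ 0.4023 -0.2951  0.1016] w 0.0278 F [0.1 0.2 0.4]
```

View pics/w39.png

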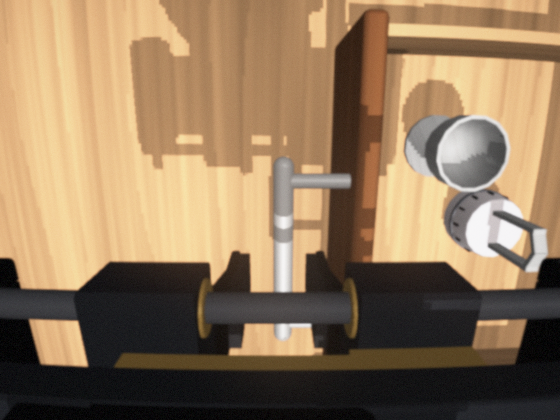

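Call:
carry_out:
  series:
    - [0,2,15,0,0,0,-0.36]
    - [0,2,30,0,0,0,-0.36]
    - [0,2,36.5,0,0,0,-0.36]
    - [0,2,36.5,0,0,0,-1]
    - [0,2,36.5,0,0,0,-1]
    - [0,2,36.5,0,0,0,-1]
  force: 30

```text
time: 47.25
position: [0.4046, -0.2952, 0.0653]
tool_rot: [0.702, 0.712, 0.0, -0.0]
ft_force: [0.6, -0.5, -0.9]
grip_width: 0.0097
```

```bash
python3 - <<'E'
from h import *
go(.5575,-.2918,.065,90.9)
E
```

```text
t 47.25 shift [  1.1 153.    0.3] rot [-0.01 -0.03 -0.03] dist 153.0 pos [ 0.4046 -0.2952  0.0653] w 0.0097 F [ 0.6 -0.5 -0.9]
```

Call:
carry_out:
  series:
    - [0,4,0,0,0,0,-1]
    - [0,12,0,0,0,0,-1]
    - [0,22,0,0,0,0,-1]
    - [0,34,0,0,0,0,-1]
    - [0,47,0,0,0,0,-1]
    - [0,60,0,0,0,0,-1]
    - [0,73,0,0,0,0,-1]
    - [0,86,0,0,0,0,-1]

```text
time: 48.25
position: [0.4915, -0.2939, 0.0654]
tool_rot: [0.702, 0.713, 0.0, -0.0]
ft_force: [-2.6, -2.4, -0.1]
grip_width: 0.0102
```

Call:
carry_out:
  series:
    - [0,13,0,0,0,0,-1]
    - [0,26,0,0,0,0,-1]
    - [0,38,0,0,0,0,-1]
    - [0,48,0,0,0,0,-1]
    - [0,56,0,0,0,0,-1]
    - [0,61,0,0,0,0,-1]
    - [0,63,0,0,0,0,-1]
    - [0,63,0,0,0,0,-1]

```text
time: 49.25
position: [0.5549, -0.293, 0.0654]
tool_rot: [0.702, 0.712, 0.0, 0.0]
ft_force: [1.1, -0.6, -1.4]
grip_width: 0.0098
```

```bash
python3 - <<'E'
from h import *
go(.5575,-.2918,.065,90.9); snap('wrist','w40')
E
```

```text
t 49.25 shift [1.1 2.6 0.4] rot [ 0.05 -0.01 -0.04] dist 3.0 pos [ 0.5549 -0.293   0.0654] w 0.0098 F [ 1.1 -0.6 -1.4]
```

View pics/w40.png

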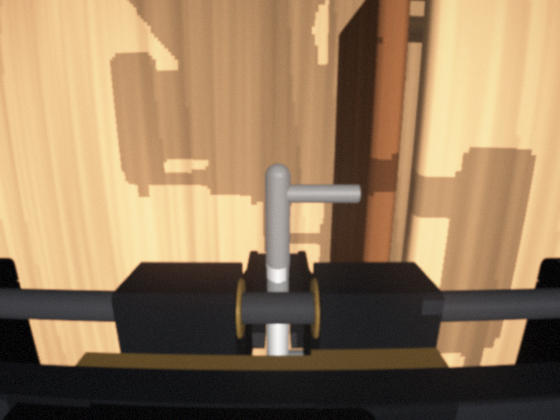

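Call:
carry_out:
  series:
    - [0,1.5,0,0,0,0,-1]
    - [0,3,0,0,0,0,-1]
    - [0,3,0,0,0,0,-1]

```text
time: 49.68
position: [0.5579, -0.293, 0.0654]
tool_rot: [0.702, 0.712, 0.0, 0.0]
ft_force: [-0.1, -0.8, -1.4]
grip_width: 0.01
```

Call:
carry_out:
  series:
    - [0,1.5,0,0,0,0,-1]
    - [0,1.5,0,0,0,0,-1]

```text
time: 49.92
position: [0.5596, -0.293, 0.0654]
tool_rot: [0.702, 0.712, 0.001, 0.0]
ft_force: [-1.1, -0.9, -0.4]
grip_width: 0.0099
```

Call:
carry_out:
  series:
    - [0,1.5,0,0,0,0,-1]
    - [0,2,0,0,0,0,-1]
    - [0,2,0,0,0,0,-1]

```text
time: 50.3
position: [0.5617, -0.2929, 0.0654]
tool_rot: [0.702, 0.712, 0.001, 0.001]
ft_force: [-1.0, -1.0, -0.4]
grip_width: 0.0105
```

Call:
carry_out:
  series:
    - [0,1.5,0,0,0,0,-1]
    - [0,2.5,0,0,0,0,-1]
    - [0,2.5,0,0,0,0,-1]

```text
time: 50.68
position: [0.5645, -0.2929, 0.0654]
tool_rot: [0.702, 0.712, 0.001, 0.001]
ft_force: [-1.3, -0.4, -0.4]
grip_width: 0.0099
```

```bash
python3 - <<'E'
from h import *
go(.5575,-.2918,.065,90.9); snap('wrist','w41'); snap('top','t41')
g=cv2.cvtColor(load('t41')['pixels'],cv2.COLOR_RGB2BGR)
cv2.imwrite('pics/z13.png',cv2.resize(g[180:300,350:480],None,fx=5,fy=5,interpolation=cv2.INTER_CUBIC))
E
```

```text
t 50.67 shift [ 1.2 -7.   0.4] rot [ 0.11  0.   -0.05] dist 7.0 pos [ 0.5645 -0.2929  0.0654] w 0.0099 F [-1.3 -0.4 -0.4]
```

View pics/w41.png

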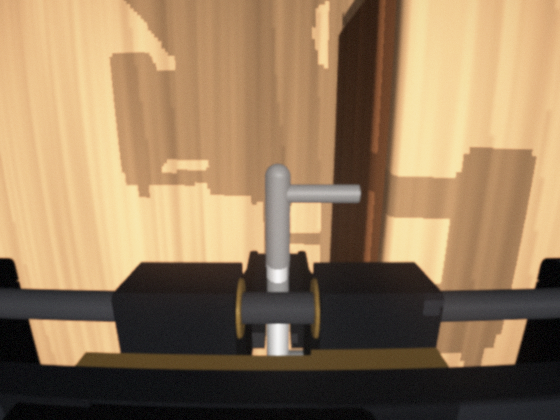

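View pics/z13.png

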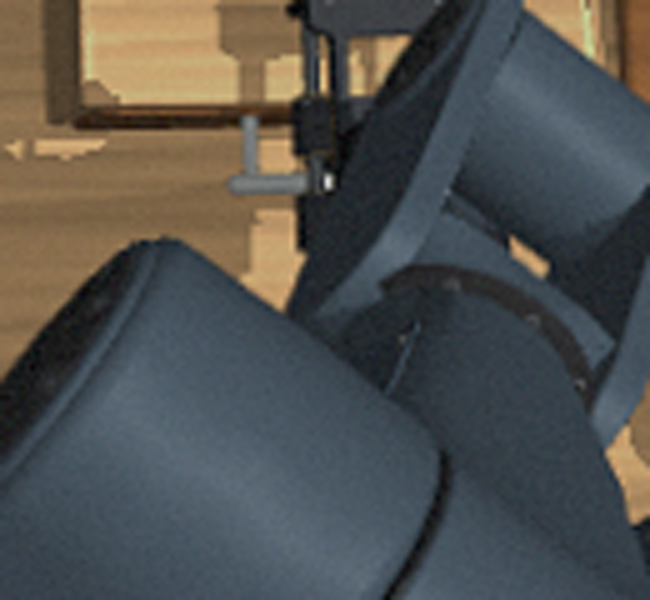

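The gap in front of the chest is narrowing, so the drawer was slightly ajar at the start. I'll keep pushing to the stop.

Call:
carry_out:
  series:
    - [0,1.5,0,0,0,0,-1]
    - [0,3,0,0,0,0,-1]
    - [0,3,0,0,0,0,-1]

```text
time: 51.15
position: [0.5678, -0.2928, 0.0654]
tool_rot: [0.702, 0.712, 0.001, 0.001]
ft_force: [-1.4, -0.7, -0.3]
grip_width: 0.0097
```

Call:
carry_out:
  series:
    - [0,1.5,0,0,0,0,-1]
    - [0,2,0,0,0,0,-1]
    - [0,2,0,0,0,0,-1]

```text
time: 51.52
position: [0.5693, -0.2928, 0.0654]
tool_rot: [0.702, 0.712, 0.001, 0.0]
ft_force: [-3.0, -2.0, 0.9]
grip_width: 0.0099
```

Call:
carry_out:
  series:
    - [0,1,0,0,0,0,-1]
    - [0,1.5,0,0,0,0,-1]
    - [0,1.5,0,0,0,0,-1]

```text
time: 51.9
position: [0.5693, -0.2928, 0.0654]
tool_rot: [0.702, 0.713, -0.0, -0.001]
ft_force: [-5.0, -3.4, 2.6]
grip_width: 0.0098
```

Hard stop at 0.5693 with force rising, so the drawer is shut. I'll release and lift.

Call:
carry_out:
  series:
    - [0,0.5,0,0,0,0,-0.6]
    - [0,0.5,0,0,0,0,-0.4]
    - [0,0.5,0,0,0,0,-0.4]
    - [0,0.5,-15,0,0,0,-0.4]
    - [0,0.5,-50,0,0,0,-0.4]
    - [0,0.5,-100,0,0,0,-0.4]
    - [0,0.5,-160,0,0,0,-0.4]
    - [0,0.5,-190,0,0,0,-0.4]

```text
time: 52.9
position: [0.5717, -0.2937, 0.2608]
tool_rot: [0.702, 0.713, 0.0, 0.003]
ft_force: [-0.0, 0.2, -0.3]
grip_width: 0.026
```

Call:
carry_out:
  series:
    - [-20,-60,-10,0,0,0,0]
    - [-40,-120,-10,0,0,0,0]
    - [-60,-160,-10,0,0,0,0]
    - [-60,-160,-10,0,0,0,0]

```text
time: 53.4
position: [0.4104, -0.3573, 0.2716]
tool_rot: [0.703, 0.711, 0.0, 0.004]
ft_force: [0.9, 0.7, -0.7]
grip_width: 0.0431
```

```bash
python3 - <<'E'
from h import *
snap('wrist','w42'); snap('top','t42'); snap('scene','s42')
g=cv2.cvtColor(load('t42')['pixels'],cv2.COLOR_RGB2BGR)
a=cv2.resize(g[100:240,340:480],(400,400),interpolation=cv2.INTER_CUBIC)
s=cv2.cvtColor(load('s42')['pixels'],cv2.COLOR_RGB2BGR)
b=cv2.resize(s[170:290,220:340],(400,400),interpolation=cv2.INTER_CUBIC)
cv2.imwrite('pics/z14.png',np.hstack([a,b]))
E
```

```text
(no output)
```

View pics/z14.png

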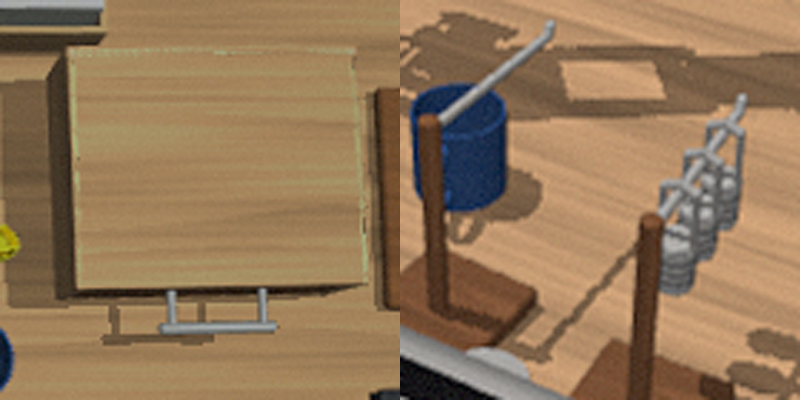

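View pics/s42.png

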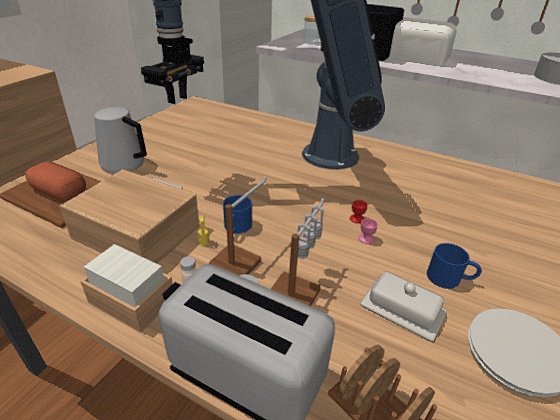

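View pics/t42.png

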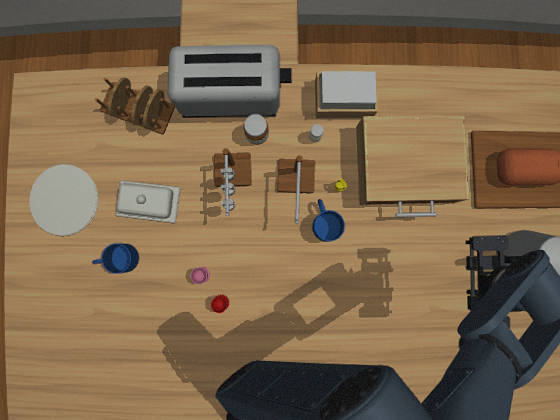

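Call:
carry_out:
  series:
    - [60,0,-10,0,0,0,0]
    - [100,0,-10,0,0,0,0]
    - [100,0,-10,0,0,0,0]
    - [100,0,-10,0,0,0,0]

```text
time: 54.05
position: [0.4131, -0.2562, 0.281]
tool_rot: [0.701, 0.713, 0.0, 0.005]
ft_force: [0.2, -0.0, 1.0]
grip_width: 0.0437
```

```bash
python3 - <<'E'
from h import *
w=load('w37')
for u,v in [(381,108.5),(222,93)]:
    p=onz(w,u,v,.067);print(p.round(3),'foot pred',proj(w,[p[0],p[1],.012]).round(0))
g=cv2.cvtColor(w['pixels'],cv2.COLOR_RGB2BGR)
cv2.imwrite('pics/z15.png',cv2.resize(g[20:150,180:420],None,fx=3.3,fy=3.3,interpolation=cv2.INTER_CUBIC))
o=robot.get_obs();print(o['time'],o['position'],o['ft_force'],abs(o['joint_velocities']).max())
t=load('t42');print('handle now',onz(t,417,213,.083))
E
```

```text
[ 0.5   -0.389  0.067] foot pred [366. 110.]
[ 0.511 -0.237  0.067] foot pred [229.  96.]
54.05 [ 0.41305445 -0.25615508  0.28098179] [ 0.2202352  -0.00519511  1.04377266] 0.024449602983229103
handle now [ 0.57227756 -0.29506114  0.083     ]
```

View pics/z15.png

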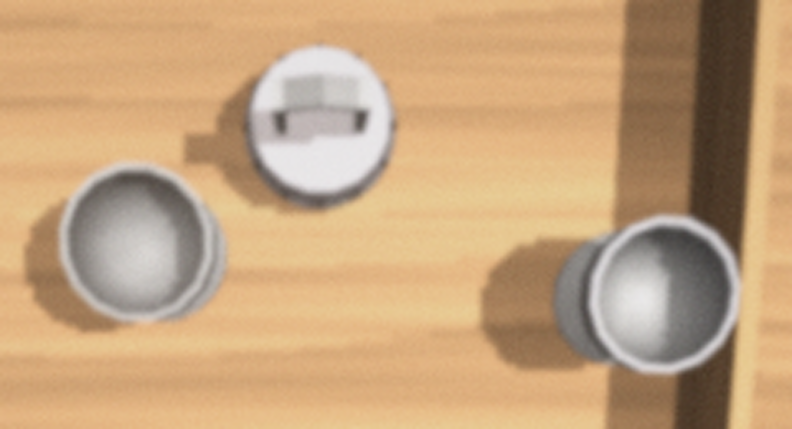

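```bash
python3 -c "
from rig import robot
print(robot.hand_in())"
```

```text
the job is handed in; nothing more can be done
None
```

I moved the three infusers one by one to the spare hook. I then opened the drawer, put in the two steel egg cups and the timer, shut it to its stop and handed the job in at about 54 s.

Last checks:
- **Infusers:** the final scene and top pictures show all three hanging on the spare arm. The crowded hook is empty. The pink, red and yellow look-alikes, mugs, butter dish and jars look to be where they started.
- **Drawer:** it reached a hard stop with the handle at x = 0.569 m, where the chest front puts it. The top picture gave 0.572 m, about 3 mm off. The drawer had started roughly 12 mm ajar, so I pushed it in beyond its starting position.
- **Drawer contents:** the second cup was knocked about 4 cm sideways after I placed it. In the last views before closing, it, the other cup and the timer all stood upright on the drawer floor. I pushed the drawer gently, but nothing could be checked inside once it was shut.
- **Robot:** the arm was clear of everything at hand-in and the force reading was about 1 N.

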